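Hook a trapped slide key out of a slot rail

ROBOT

A 7-joint arm with a two-finger parallel gripper is mounted at the origin on the work surface. World frame = base frame: x ahead of the robot, y to its left, z up, the work surface at z = 0. Lengths are in mm, angles in rad, forces in N, time in s.
With the tool pointing down it reaches from about 425 to 1025 mm from the base axis. Payload 3.6 kg.
Tool frame: the origin (TCP) lies between the finger pads; the fingertips stand 8 mm ahead of it and the grasp point (between the pads) lies 11 mm behind it; z points along the fingers, x is the direction in which the jaws open and shut, and the axes are right-handed (so a half turn about z gives the same grasp; the last joint's range is limited). The gripper opens to 85 mm and grips with 20 to 120 N. Pads are 22 mm wide; open, the fingers measure 114 mm over their backs; the gripper's body (76 mm by 85 mm) begins 54 mm behind the grasp point. The pads swing forward as they close: fully open they stand 13 mm farther back than shut.
Start: joints at [-1.317, 0.591, 0.048, 1.609, -0.033, 0.943, -0.034], TCP at [246.416, 681.842, 239.302] pointing down, gripper open.
Joint ranges: [-2.69, 2.69], [-0.47, 2.24], [-1.27, 1.36], [0.19, 2.51], [-1.53, 4.68], [0.08, 2.07], [-3.09, 3.09]. Speed limits (rad/s): [2.57, 2.57, 3.14, 3.14, 3.14, 3.14, 3.14].

INTERFACE

Orientations are given as a rotation vector (axis times angle).
In Python, from bench import get_obs, capture, get_calibration, job_done gives the robot as it stands.
- The arm moves only by the tool jog_arm, never from a script. Its argument "series" is a list of rows, each a list of 3 entries, a list of its own where there are three numbers: the turn, a rotation vector about the tool's x, y, z in degrees, then the shift along the tool's x, y, z in m, then the opening, from -1 (shut) to 1 (fully open), so that 0 is half open. In form: [[[rx, ry, rz], [tx, ty, tz], gripper], ...]. A call has 1 to 10 rows; each row is the pose to reach, as a shift and turn from the pose commanded when the call began, along the tool's axes at that moment; what a row does not reach only later rows make up. A row lasts 1/10 s, in which the tool goes at most 50 mm and 8.59 degrees, less where a joint would pass 70% of its speed; a pose out of reach is approached as far as the arm can. A call with a gripper value outside its range is refused whole. The fingers move at their own pace and stop on an object; "squeeze" is the grip in N (left out, the last holds). Time passes only in rows, so rows that repeat a pose let the fingers close. It gives the time, the measured TCP pose, the force and the opening at its end, in the units of the state.
- get_obs(): the state, without advancing time (a new reading comes with each control period).
- capture(name): name is "scene" or "top" or "wrist"; returns the picture (400x640x3 uint8, blue, green, red); there is no depth.
- get_calibration(name): a dict with "intrinsics" (3x3 intrinsics, pixels), "cam_to_world" (4x4, takes a point from camera to world coordinates). Camera axes: x right, y up, looking along -z (the intrinsics and any distortion apply to the point x, -y, -z); pixel columns grow to the right and rows downward; lengths in mm; the calibration is good to about 2 mm. A picture is of the moment at which its call begins: read the wrist's pose just before it. get_calibration takes no time and is no camera call; for the wrist camera it gives the pose at the moment of the call.
- job_done(): hands the job in, once; it reports no verdict.
The state is a dict: "time_s": time; "q": joint angles; "dq": joint speeds; "joint_torque": joint torques, N m; "tool_pos": TCP position; "orientation": TCP orientation; "force": force on the tool from outside, world axes, zero at the start; "ft_torque": the same for the moment, N m; "gripper_width": finger opening in mm.
Only numpy, scipy, OpenCV 4.12 (cv2) and the standard library are available. Lean on these libraries where they do the work, as an engineer would, in place of code of your own. Each camera call takes 0.05 s, during which the arm holds its last target.

TASK

The steel slide key is trapped under the lips of the slotted aluminium rail, behind a spring catch. Take the hooked pick from its stand, feel its tip down through the slit into the key's eye and drag the key, without touching it with the fingers, out of the mouth until all of it lies flat in the rail's catch tray; then hang the pick upright in its stand again. Go gently: the pick must never push or pull on the rail or the key with more than 20 N (2 kg), and leave the other things on the desk where they are.

Things in the scene. Friction and masses are not known exactly. Their poses are not given: they have to be found in the camera images.
- rail: Bare aluminium slot rail fixed to the desk, 193 x 52 mm, 34 mm high; origin on the desk on its centre line, +x along it to the closed rear end (x = +75 mm), z up. Mouth at x = -30. Inside is a pocket 22 mm wide, 7.5 mm high, floor 18 mm above the desk, closed at x = +67. Two clamp feet, 6 mm high with screw heads, reach 56 mm to either side near x = +50.
- rail_mouth (a point): Centre of the mouth, on the pocket floor, at (-30, 0, 18) mm in the rail's frame; axes as the rail's. Over the pocket two lips 8.5 mm thick leave a slit 10 mm wide on the centre line, open at the top from the mouth to 70 mm behind it (rail x = +40); farther back the top is closed.
- rail_catch (a point): Spring catch at (-14, 0, 18) mm in the rail's frame, on the pocket floor; axes as the rail's. A spring-loaded ball, unseen in the pocket's +y wall here (a brass boss outside shows the place), presses sideways on the key as it passes: a pull of about 2 to 10 N takes the key past it.
- tray_mid (a point): Centre of the catch tray, on its floor, at (-72.5, 0, 18) mm in the rail's frame; axes as the rail's. The pocket floor runs on, level, out of the mouth as this open tray, 85 mm long (rail x = -115 to -30) and 46 mm wide inside, with sides and end 8 mm high.
- key: The dark steel slide key, a flat bar 40 mm long, 20 wide, 5 thick, about 50 g, lying on the pocket floor along the rail, eye end towards the mouth, tail under the closed top. Origin in the middle of its underside; x along it to the tail, z up.
- key_eye (a point): Centre of the key's eye, half-way up (2.5 mm above the key's underside), 8 mm from the key's middle; axes as the key's. The eye is a through hole 12 mm long (x) and 10 mm wide (y). The key reaches 12 mm from here towards the mouth and 28 mm towards the tail. It is seen from above in the slit.
- pick_grip (a point): Centre of the handle of the hooked pick, half-way up; x is the way its hook points, z up along the handle. The handle is a black square bar, 22 x 22 mm, 52 mm high, with a steel collar 34 x 34 x 6 mm under it whose underside is 32 mm below this point.
- pick_collar (a point): Centre of the underside of the pick's collar; axes as the pick's. A sleeve 8 mm thick, 12 mm long, and a 4.4 mm shaft go down from here, then 12 mm towards +x, then down to the round tip, 4.4 mm thick, 12 mm in +x from this axis. The underside of the cross-piece is 11.6 mm above the tip.
- pick: The whole pick, about 100 g; origin at the centre of the collar's underside, axes as pick_grip. Its shaft telescopes stiffly (slips only above 60 N) and is set differently each time: the tip is anywhere from 46 to 82 mm below the collar's underside. This is not measured: find it by touch.
- stand_fork (a point): Centre of the pick stand's fork, on its upper side, 98 mm up; +x to the post, z up. Two level steel prongs, 20 mm to either side, with a 14 mm gap along x, open at x = -30 and ended by the wooden post (no higher) at x = +24. The pick hangs here by its collar, shaft in the gap, hook within 0.1 rad of +x; it lifts straight out and is lowered straight in.
- adapter: White power adapter, 75 x 45 x 34 mm, lying loose on the desk; origin in the middle of its underside. To be left alone.
- mouse: Black computer mouse, 100 x 58 x 30 mm, loose on the desk; origin in the middle of its underside. To be left alone.
- jar: Closed jar, 56 mm across, 65 mm high, loose on the desk; origin in the middle of its underside. To be left alone.
Mind the look-alikes: they are no part of the job. Leave any brown or purple look-alike of the pick alone.

How it is judged (in metres and radians):
On the way, in this order (a step that is already met when the one before it is completed fails the run):
1. the pick is lifted out of its stand (z of pick_collar in the frame of stand_fork above 0.03 m), for 0.1 s.
2. the pick's tip has dragged the key off its place, still inside the rail (distance of key_eye from where it was at the start of the episode above 0.01 m and x of key_eye in the frame of rail_mouth above -0.025 m and contact force between pick and key above 0.1 N), for 0.02 s.
3. all of the key is out of the mouth, lying in the catch tray (x of key_eye in the frame of rail_mouth below -0.028 m and horizontal distance between key_eye and tray_mid below 0.04 m and z of key_eye in the frame of tray_mid below 0.012 m), for 0.1 s.
At the end, for the whole second after the job is handed in: The whole key is out of the rail's mouth (its eye at least 28 mm outside) and lies flat (within 0.1 rad) on the floor of the catch tray, and the pick hangs in its stand: collar resting on the prongs (within 4 mm in height), within 12 mm of the fork's centre, upright within 0.1 rad, released (x of key_eye in the frame of rail_mouth below -0.028 m and horizontal distance between key_eye and tray_mid below 0.04 m and z of key_eye in the frame of tray_mid below 0.007 m and angle between each of key_eye, pick_grip's own z axis and vertical below 0.1 rad and horizontal distance between pick_collar and stand_fork below 0.012 m and z of pick_collar in the frame of stand_fork between -0.004 and 0.004 m); the robot touches nothing.
It fails at once if the pick presses or pulls on the rail with more than 20 N (contact force between pick and rail above 20 N).
It fails at once if the pick presses or pulls on the key with more than 20 N (contact force between pick and key above 20 N).
It fails at once if the fingers touch the key (contact force between the fingers and key above 0.5 N).
It fails at once if the adapter, mouse or jar is moved by more than 15 mm (distance of any of adapter, mouse, jar from where it was at the start of the episode above 0.015 m).
It also fails if it takes over 67 s, if anything falls off the work surface, if the arm or the gripper's body presses on something with over 40 N, if the wrist force passes 120 N, or if a joint passes its speed limit or range.

## Working session

There is one attempt and no reset: what is moved stays moved. The work goes in short steps, Python scripts to look and compute and a tool call to move; the robot and the scene stay as the last step left them, time stands still between calls to the robot, and variables do not carry over. Pictures are saved under pics/ and viewed, and the job is handed in when it is done.

Besides the shell and the picture viewer there is one more tool, called as name(argument=value, ...) on one line, values as JSON. jog_arm: Moves the arm, as the interface text tells. Its arguments: {"type":"object","properties":{"series":{"type":"array","items":{"type":"array"}},"squeeze":{"type":"number"}},"required":["series"]}

```bash
mkdir -p pics; ls; cat > h.py <<'E'
import numpy as np, cv2
from bench import get_obs, capture, get_calibration, job_done
from scipy.spatial.transform import Rotation as R
def snap(n,f):
    c=get_calibration(n); im=capture(n); cv2.imwrite('pics/'+f+'.png',im); np.savez('pics/'+f+'.npz',K=c['intrinsics'],T=c['cam_to_world']); return im,c
def load(f):
    d=np.load('pics/'+f+'.npz'); return d['K'],d['T']
def ray(f,u,v):
    K,T=load(f); p=np.linalg.inv(K)@np.array([u,v,1.]); d=T[:3,:3]@np.array([p[0],-p[1],-p[2]]); return T[:3,3],d/np.linalg.norm(d)
def onz(f,u,v,z):
    o,d=ray(f,u,v); return o+d*(z-o[2])/d[2]
def two(a,b):
    o1,d1=ray(*a);o2,d2=ray(*b)
    s=np.linalg.lstsq(np.c_[d1,-d2],o2-o1,rcond=None)[0]
    p,q=o1+s[0]*d1,o2+s[1]*d2
    return (p+q)/2,np.linalg.norm(p-q)
def proj(f,P):
    K,T=load(f); c=np.linalg.inv(T)@np.r_[P,1]; p=K@np.array([c[0],-c[1],-c[2]]); return p[:2]/p[2]
def crop(f,x0,y0,x1,y1,out,s=4):
    im=cv2.imread('pics/'+f+'.png')[y0:y1,x0:x1]; cv2.imwrite('pics/'+out+'.png',cv2.resize(im,None,fx=s,fy=s,interpolation=cv2.INTER_CUBIC))
E
python3 - <<'E'
from h import *
for n in ['scene','top','wrist']:
    im,c=snap(n,n+'0'); print(n,c)
print(get_obs())
E
```

```text
pics
scene {'intrinsics': array([[453.77235084,   0.        , 327.32921659],
       [  0.        , 453.77235084, 197.61504074],
       [  0.        ,   0.        ,   1.        ]]), 'cam_to_world': array([[-4.28588157e-01, -7.20952587e-01,  5.44554459e-01,
         1.06340966e+03],
       [ 9.03480187e-01, -3.45974933e-01,  2.53031416e-01,
         2.49140483e+02],
       [ 5.97853885e-03,  6.00440433e-01,  7.99647137e-01,
         8.90017586e+02],
       [ 0.00000000e+00,  0.00000000e+00,  0.00000000e+00,
         1.00000000e+00]])}
top {'intrinsics': array([[460.03516961,   0.        , 319.31030961],
       [  0.        , 460.03516961, 198.66792648],
       [  0.        ,   0.        ,   1.        ]]), 'cam_to_world': array([[-2.84988553e-02,  9.96647028e-01, -7.66975656e-02,
         4.39966372e+02],
       [-9.99563666e-01, -2.78179575e-02,  9.93167928e-03,
        -1.87086270e+00],
       [ 7.76480901e-03,  7.69471414e-02,  9.97004937e-01,
         9.62835706e+02],
       [ 0.00000000e+00,  0.00000000e+00,  0.00000000e+00,
         1.00000000e+00]])}
wrist {'intrinsics': array([[
[... 489 characters left out ...]
0000000e+00]])}
{'time_s': 0.15, 'q': array([-1.31748441,  0.59187915,  0.04831376,  1.60953084, -0.03328396,
        0.94270733, -0.03372579]), 'dq': array([-0.00171031, -0.00101647,  0.00099952, -0.00503499, -0.00092687,
       -0.00017931, -0.00044094]), 'joint_torque': array([ 2.46937721e-03, -5.49247921e+01,  1.54935602e+00, -1.98455930e+01,
        9.58999037e-03,  5.68253396e-03, -1.67180254e-06]), 'tool_pos': array([246.20684543, 681.24582715, 238.42349921]), 'orientation': array([ 2.57047379e+00,  1.80430172e+00, -2.10750085e-03]), 'force': array([ 0.20009389, -0.61095071, -0.07620062]), 'ft_torque': array([-0.03479341,  0.05551176, -0.05218342]), 'gripper_width': 85.39028457215147}
```

View pics/scene0.png

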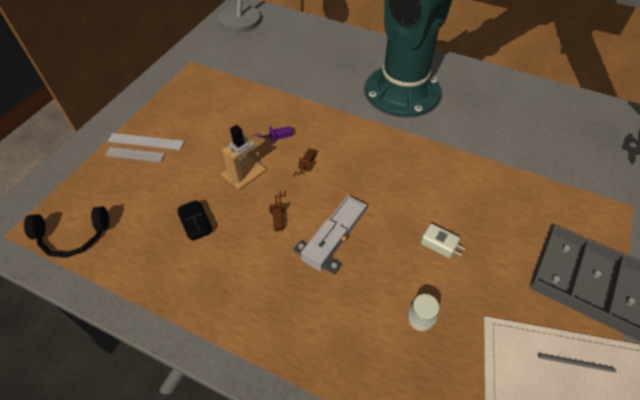

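View pics/top0.png

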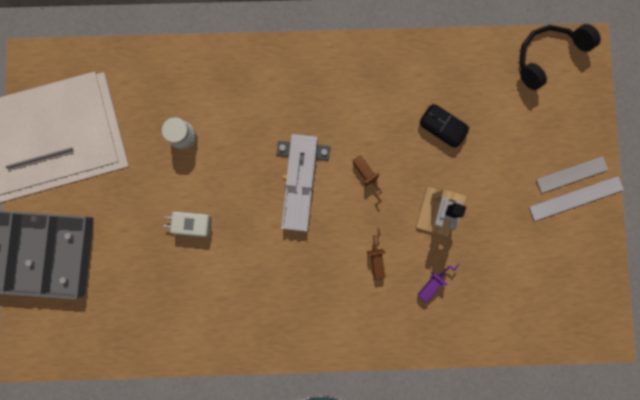

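View pics/wrist0.png

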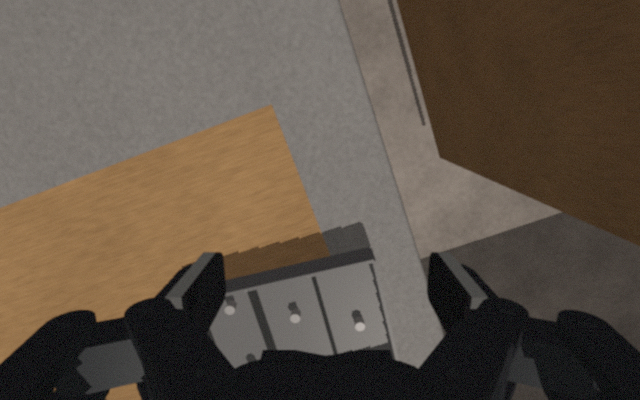

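The black upright pick is in the wooden stand: scene (237,140), top (450,210). The brown (top 366,170 and 377,263) and purple (432,290) ones lying on the desk are look-alikes. The rail is at top (299,183). I'll confirm this in crops.

```bash
python3 - <<'E'
from h import *
crop('scene0',200,110,300,200,'c1',6)
crop('top0',400,170,500,250,'c2',6)
crop('top0',260,120,345,240,'c3',5)
crop('scene0',280,180,390,280,'c4',6)
a=[cv2.resize(cv2.imread(f'pics/c{i}.png'),(400,300) if i!=3 else (400,565)) for i in (1,2,3,4)]
E
```

```text
(no output)
```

View pics/c1.png

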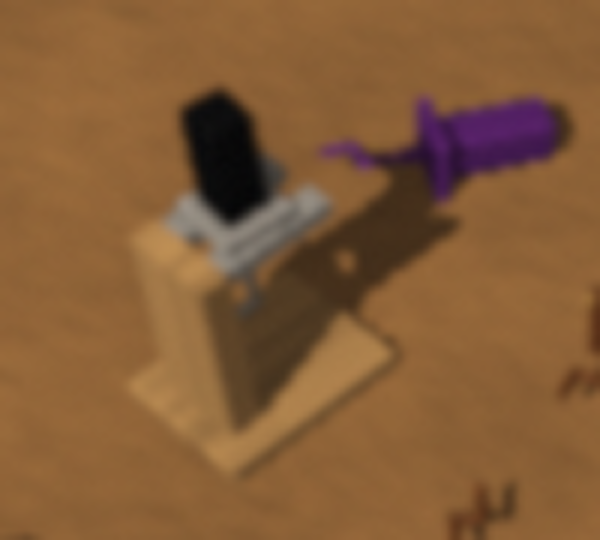

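View pics/c2.png

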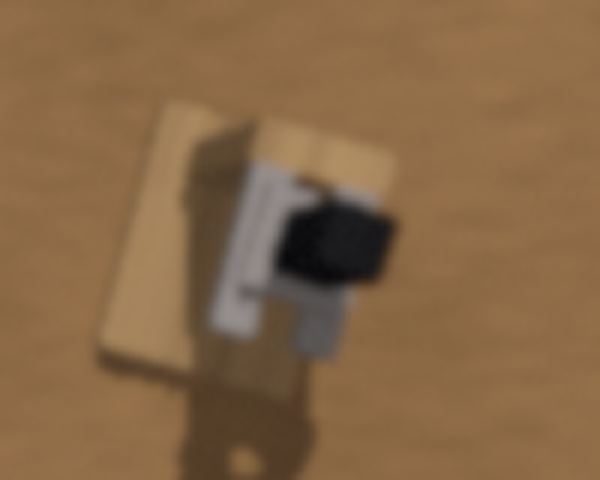

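View pics/c3.png

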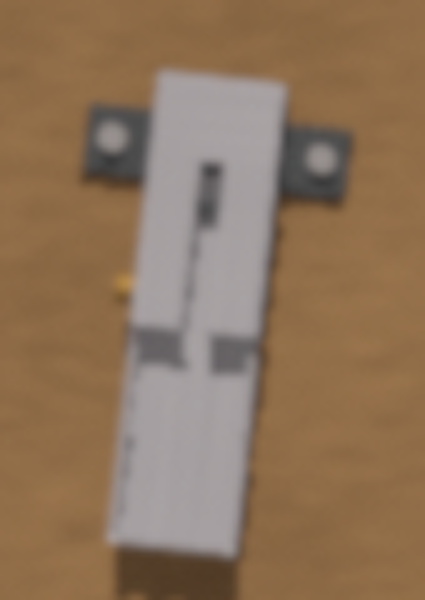

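View pics/c4.png

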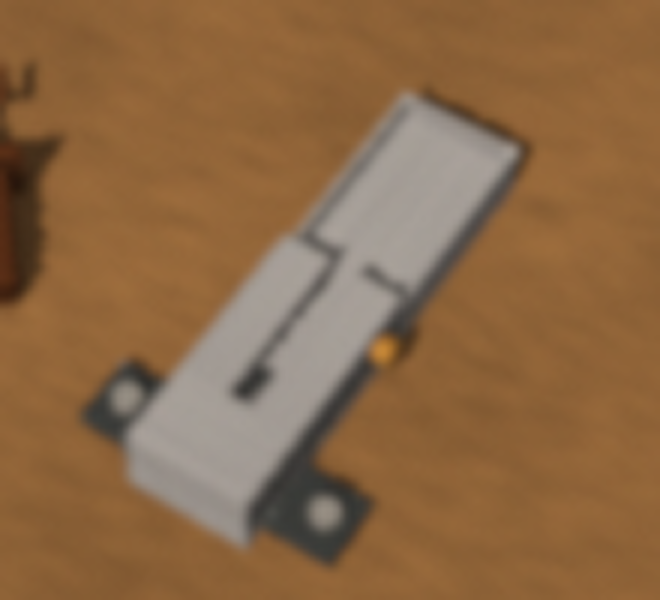

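```bash
python3 - <<'E'
from h import *
np.set_printoptions(precision=1,suppress=True)
def c(x0,y0,s,x,y): return (x0+x/s-.5+.5/s, y0+y/s-.5+.5/s)
sc=lambda x,y:('scene0',*c(200,110,6,x,y)); tp=lambda x,y:('top0',*c(400,170,6,x,y))
print('handle top',two(sc(218,98),tp(362,240)))
for p in [(232,333),(318,357),(270,160),(397,155),(262,120)]: print('prong',onz(*tp(*p),98))
for p in [(318,205),(230,275)]: print('sc prong',onz(*sc(*p),98))
t3=lambda x,y:('top0',*c(260,120,5,x,y)); s4=lambda x,y:('scene0',*c(280,180,6,x,y))
for n,p,q,z in [('rearL',(157,72),(128,435),34),('rearR',(287,87),(250,512),34),('mouthL',(133,328),None,34),('mouthR',(260,340),(300,240),34),('trayendL',(110,543),(522,150),26),('trayendR',(238,556),(408,95),26),('slitrear',(210,165),(243,395),34)]:
    print(n,onz(*t3(*p),z), two(t3(*p),s4(*q)) if q else '')
print(R.from_rotvec(get_obs()['orientation']).as_matrix())
E
```

```text
handle top (array([ 475.5, -254.1,  164.6]), np.float64(0.02761735044298774))
prong [ 450.4 -232.7   98. ]
prong [ 442.2 -259.3   98. ]
prong [ 504.5 -247.3   98. ]
prong [ 504.9 -287.5   98. ]
prong [ 517.2 -245.4   98. ]
sc prong [ 455.8 -231.8   98. ]
sc prong [ 503.  -243.3   98. ]
rearL [645.7  43.   34. ] (array([647.5,  21.4,  71. ]), np.float64(44.38450705622691))
rearR [638.1 -10.   34. ] (array([637.5,  12.2,  -0. ]), np.float64(47.41389989132886))
mouthL [540.7  55.2  34. ] 
mouthR [534.4   3.9  34. ] (array([533.7,   6.3,  30.8]), np.float64(5.274534143866846))
trayendL [454.   67.1  26. ] (array([453.9,  67.5,  26.2]), np.float64(0.9350303490158831))
trayendR [447.3  15.3  26. ] (array([447.1,  15.7,  24.3]), np.float64(0.9190240300341385))
slitrear [606.7  22.3  34. ] (array([606.5,  21.5,  36.7]), np.float64(1.6523961861588483))
[[ 0.3  0.9 -0. ]
 [ 0.9 -0.3 -0. ]
 [-0.   0.  -1. ]]
```

```bash
cat >> h.py <<'E'
def Rt(yaw): # tool down, tool x at yaw (rad)
    c,s=np.cos(yaw),np.sin(yaw); return np.array([[c,s,0],[s,-c,0],[0,0,-1.]])
def plan(pos,yaw=None,Rm=None):
    o=get_obs(); Rc=R.from_rotvec(o['orientation']).as_matrix()
    Rg=Rm if Rm is not None else Rt(yaw)
    t=Rc.T@(np.array(pos)-o['tool_pos'])/1000; r=R.from_matrix(Rc.T@Rg).as_rotvec(degrees=True)
    print('t',round(o['time_s'],2),'turn',r.round(2),'shift',t.round(4),'| tcp',o['tool_pos'].round(1),'yaw',round(np.arctan2(Rc[1,0],Rc[0,0]),4),'F',o['force'].round(2),'w',round(o['gripper_width'],1),'rows',np.linalg.norm(t)/.05,np.linalg.norm(r)/8.59)
    print('tilt', Rc[:,2].round(4)); return t,r
E
python3 - <<'E'
from h import *
plan((560,50,170),-.128)
E
```

```text
t 0.15 turn [7.000e-02 8.000e-02 7.747e+01] shift [-0.4869  0.5096  0.0693] | tcp [246.2 681.2 238.4] yaw 1.224 F [ 0.2  -0.61 -0.08] w 85.4 rows 14.165016249757356 9.018221123784128
tilt [-5.0e-04 -1.7e-03 -1.0e+00]
```

jog_arm(series=[[[0,0,77.5],[-0.487,0.51,0.069],1],[[0,0,77.5],[-0.487,0.51,0.069],1],[[0,0,77.5],[-0.487,0.51,0.069],1],[[0,0,77.5],[-0.487,0.51,0.069],1],[[0,0,77.5],[-0.487,0.51,0.069],1],[[0,0,77.5],[-0.487,0.51,0.069],1],[[0,0,77.5],[-0.487,0.51,0.069],1],[[0,0,77.5],[-0.487,0.51,0.069],1],[[0,0,77.5],[-0.487,0.51,0.069],1],[[0,0,77.5],[-0.487,0.51,0.069],1]])

```text
time_s: 1.15
tool_pos: [468.5, 234.7, 190.4]
orientation: [3.135, -0.205, 0.0]
force: [-0.1, 0.5, -0.2]
gripper_width: 85.5
```

```bash
python3 - <<'E'
from h import *
plan((560,50,170),-.128)
E
```

```text
t 1.15 turn [ 0.02 -0.02 -0.14] shift [0.1147 0.1713 0.0205] | tcp [468.5 234.7 190.4] yaw -0.1305 F [-0.1   0.53 -0.19] w 85.5 rows 4.143244433873796 0.016920758445147326
tilt [ 2.e-04 -3.e-04 -1.e+00]
```

jog_arm(series=[[[0,0,0],[0.114,0.165,0.02],1],[[0,0,0],[0.114,0.165,0.02],1],[[0,0,0],[0.114,0.165,0.02],1],[[0,0,0],[0.114,0.165,0.02],1],[[0,0,0],[0.114,0.165,0.02],1],[[0,0,0],[0.114,0.165,0.02],1],[[0,0,0],[0.114,0.165,0.02],1]])

```text
time_s: 1.85
tool_pos: [559.3, 59.5, 170.3]
orientation: [-3.134, 0.199, 0.002]
force: [0.6, 0.2, 0.0]
gripper_width: 85.5
```

```bash
python3 - <<'E'
from h import *
snap('wrist','w1'); plan((478,-250,266),-.25)
E
```

```text
t 1.9 turn [-0.05  0.07  7.13] shift [-0.0418  0.3178 -0.0958] | tcp [559.2  60.2 170.4] yaw -0.1256 F [-0.31  0.02  0.17] w 85.2 rows 6.691363818372255 0.8298986982243277
tilt [-0.0011  0.0011 -1.    ]
```

View pics/w1.png

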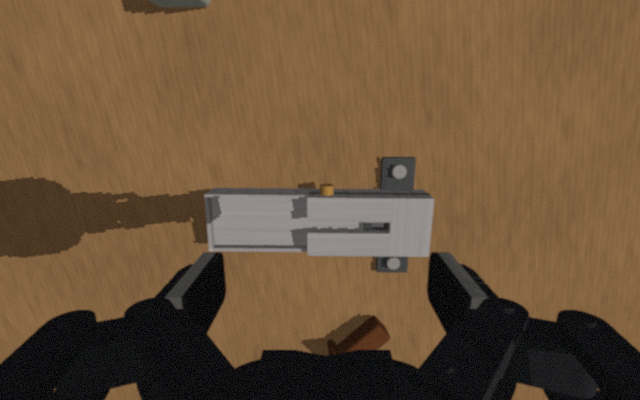

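```bash
python3 - <<'E'
from h import *
crop('w1',195,175,445,275,'c5',3.2); crop('w1',330,185,440,270,'c6',7)
E
```

```text
(no output)
```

View pics/c5.png

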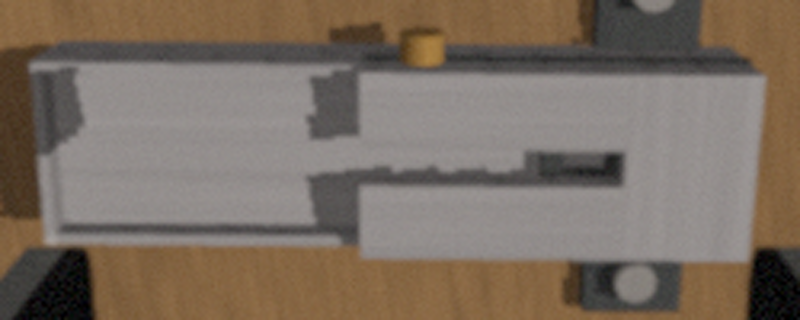

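View pics/c6.png

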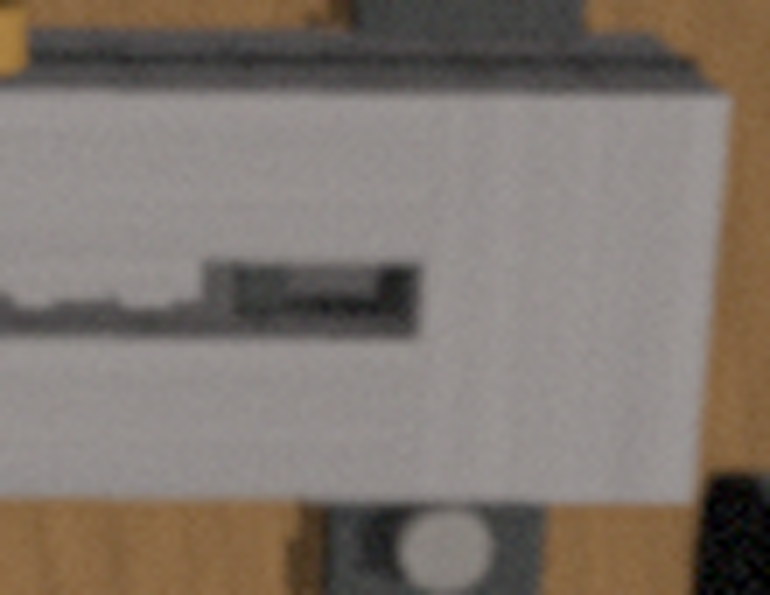

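```bash
cat > rail.py <<'E'
from h import *
np.set_printoptions(precision=2,suppress=True)
def c(x0,y0,s,x,y): return (x0+x/s-.5+.5/s, y0+y/s-.5+.5/s)
t5=lambda x,y:('w1',*c(195,175,3.2,x,y)); t6=lambda x,y:('w1',*c(330,185,7,x,y))
tt=lambda x,y:('top0',*c(260,120,5,x,y)); s4=lambda x,y:('scene0',*c(280,180,6,x,y))
if __name__=='__main__':
    ml,rl,rr,mr=[onz(*t5(*p),34) for p in [(358,72),(764,75),(750,261),(360,258)]]
    for n,p in zip(['ml','rl','rr','mr'],[ml,rl,rr,mr]): print(n,p)
    print('len',np.linalg.norm(rl-ml),np.linalg.norm(rr-mr),'w',np.linalg.norm(rl-rr),np.linalg.norm(ml-mr))
    d=(rl+rr-ml-mr)[:2]; yaw=np.arctan2(d[1],d[0]); print('yaw',yaw, np.arctan2(*(rl-ml)[1::-1]),np.arctan2(*(rr-mr)[1::-1]))
    o=(ml+rl+rr+mr)[:2]/4-22.5*np.array([np.cos(yaw),np.sin(yaw)]); print('origin',o)
    fr=lambda P: (np.array([[np.cos(yaw),np.sin(yaw)],[-np.sin(yaw),np.cos(yaw)]])@(P[:2]-o))
    print('slit rear',fr(onz(*t6(418,300),34)),'edges',fr(onz(*t6(300,262),34)),fr(onz(*t6(300,335),34)))
    for x in (205,235,285,378): print('key x',fr(onz(*t6(x,300),23)),fr(onz(*t6(x,300),18)))
    print('tray end',fr(onz(*t5(30,62),26)),fr(onz(*t5(45,244),26)))
    # two-view heights
    for n,a,b in [('rl',t5(764,75),tt(157,72)),('rr',t5(750,261),tt(287,87)),('slit',t6(418,300),tt(210,163)),('slit-sc',t6(418,300),s4(243,395)),('teL',t5(30,62),tt(110,543)),('teL-sc',t5(30,62),s4(522,150)),('teR-sc',t5(45,244),s4(408,95)),('rr-sc',t5(750,261),s4(128,435)),('rl-sc',t5(764,75),s4(250,512))]:
        print(n,*two(a,b))
E
python3 rail.py
```

```text
ml [541.97  56.59  34.  ]
rl [645.73  42.54  34.  ]
rr [639.66  -9.18  34.  ]
mr [535.11   5.02  34.  ]
len 104.70294469646684 105.50636935095771 w 52.07398098568365 52.02976545074258
yaw -0.1347970098486181 -0.13462527022106915 -0.13496744168922375
origin [568.32  26.77]
slit rear [39.64  0.1 ] edges [25.18  4.82] [25.59 -4.52]
key x [15.06 -4.07] [15.57 -5.88]
key x [18.83 -4.04] [19.41 -5.85]
key x [25.11 -3.99] [25.8 -5.8]
key x [36.79 -3.9 ] [37.7 -5.7]
tray end [-117.5    25.96] [-117.89  -26.16]
rl [645.39  42.94  35.29] 0.06434302376532251
rr [639.22  -9.93  32.49] 1.6442437699383297
slit [607.25  22.24  35.8 ] 0.1853789394392332
slit-sc [607.12  21.62  36.69] 1.7810201851619751
teL [454.02  67.45  22.42] 0.25423564150211936
teL-sc [457.75  69.32  31.91] 0.3439175786031692
teR-sc [447.72  16.44  25.41] 0.034971214921052346
rr-sc [639.23  -9.11  35.37] 1.1207490552557602
rl-sc [646.34  42.3   31.89] 0.7731955281553886
```

jog_arm(series=[[[0,0,7.1],[-0.042,0.316,-0.096],1],[[0,0,7.1],[-0.042,0.316,-0.096],1],[[0,0,7.1],[-0.042,0.316,-0.096],1],[[0,0,7.1],[-0.042,0.316,-0.096],1],[[0,0,7.1],[-0.042,0.316,-0.096],1],[[0,0,7.1],[-0.042,0.316,-0.096],1],[[0,0,7.1],[-0.042,0.316,-0.096],1],[[0,0,7.1],[-0.042,0.316,-0.096],1],[[0,0,7.1],[-0.042,0.316,-0.096],1]])

```text
time_s: 2.8
tool_pos: [478.1, -248.5, 266.8]
orientation: [-3.116, 0.393, -0.001]
force: [-0.3, 0.1, -0.0]
gripper_width: 85.3
```

```bash
python3 - <<'E'
from h import *
snap('wrist','w2'); plan((478,-250,200),-.25)
crop('w2',220,100,420,250,'c7',4)
E
```

```text
t 2.85 turn [-0.09  0.04  0.05] shift [0.0003 0.0027 0.0663] | tcp [ 478.3 -247.4  266.3] yaw -0.2492 F [ 0.51  0.02 -0.84] w 85.2 rows 1.3270952122778241 0.012609216773894661
tilt [-3.0e-04  1.7e-03 -1.0e+00]
```

View pics/w2.png

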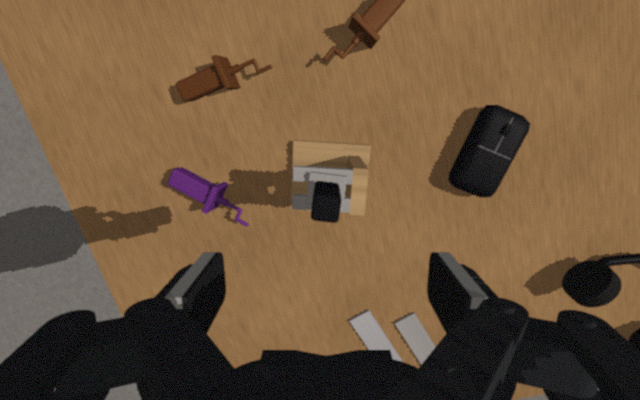

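View pics/c7.png

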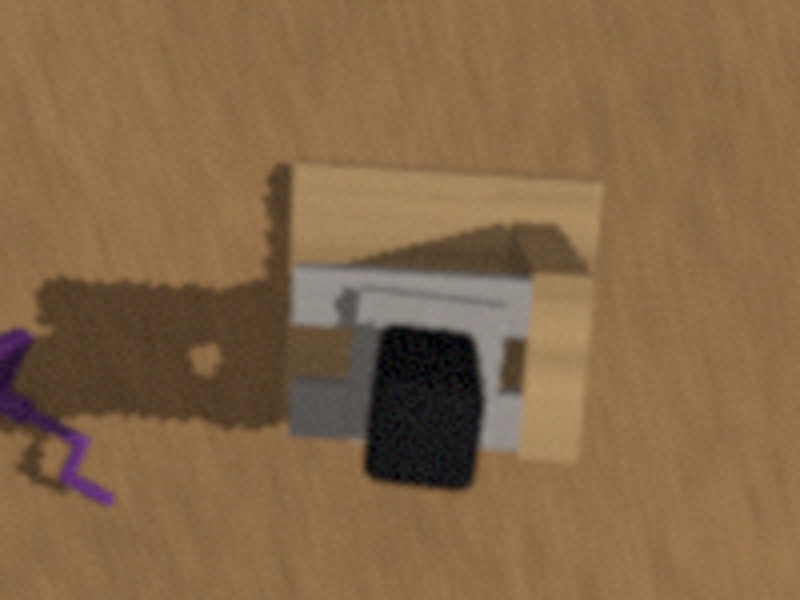

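```bash
python3 - <<'E'
from h import *
im=cv2.imread('pics/w2.png')[165:230,285:375].astype(float)
g=np.clip(im*4 ,0,255); g2=np.clip(im*1.2,0,255)
a=cv2.resize(g.astype(np.uint8),None,fx=7,fy=7,interpolation=cv2.INTER_CUBIC)
cv2.imwrite('pics/c8.png',a)
E
```

```text
(no output)
```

View pics/c8.png

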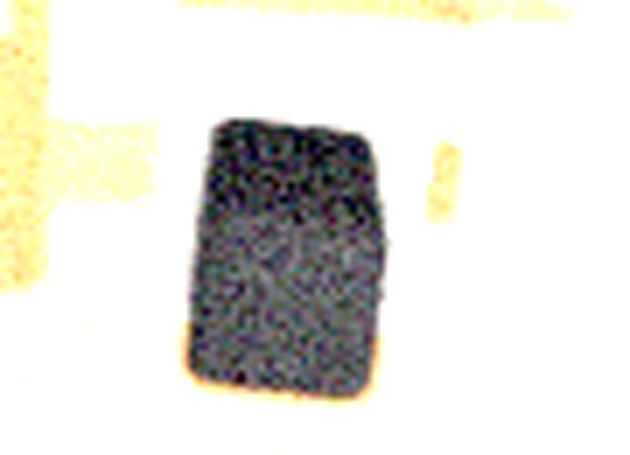

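```bash
cat > st.py <<'E'
from h import *
np.set_printoptions(precision=2,suppress=True)
def c(x0,y0,s,x,y): return (x0+x/s-.5+.5/s, y0+y/s-.5+.5/s)
t7=lambda x,y:('w2',*c(220,100,4,x,y)); t8=lambda x,y:('w2',*c(285,165,7,x,y))
if __name__=='__main__':
    print('cam',load('w2')[1][:3,3])
    for z in (156,):
        P=[onz(*t8(*p),z) for p in [(200,207),(384,222),(370,395),(188,385)]]
        print(z,*P, 'sizes',[np.linalg.norm(P[i]-P[(i+1)%4]) for i in range(4)],'ctr',sum(P)/4,'yaw',np.arctan2(*(P[1]-P[0])[1::-1]),np.arctan2(*(P[2]-P[3])[1::-1]))
    for n,p in [('tipL',(292,266)),('tipR',(288,436)),('postL',(532,272)),('postR',(520,450)),('gapL',(292,325)),('gapR',(292,379)),('gapLp',(505,338)),('gapRp',(502,392)),('bL',(292,164)),('bR',(602,182))]: print(n,onz(*t7(*p),98))
E
python3 st.py
```

```text
cam [ 494.23 -184.43  401.09]
156 [ 469.39 -242.22  156.  ] [ 487.98 -248.71  156.  ] [ 481.85 -267.22  156.  ] [ 462.96 -261.18  156.  ] sizes [np.float64(19.682019209314625), np.float64(19.500117861781355), np.float64(19.828554883199036), np.float64(20.01680369924875)] ctr [ 475.55 -254.83  156.  ] yaw -0.33565085732517663 -0.30950103541773855
tipL [ 452.34 -226.12   98.  ]
tipR [ 440.47 -264.36   98.  ]
postL [ 504.42 -240.92   98.  ]
postR [ 492.07 -281.16   98.  ]
gapL [ 448.62 -239.18   98.  ]
gapR [ 445.13 -251.4    98.  ]
gapLp [ 494.95 -254.23   98.  ]
gapRp [ 491.29 -266.47   98.  ]
bL [ 458.58 -204.24   98.  ]
bR [ 524.08 -225.16   98.  ]
```

jog_arm(series=[[[0,0,0],[0.0,0.045,0.05],1],[[0,0,0],[0.0,0.045,0.05],1],[[0,0,0],[0.0,0.045,0.05],1],[[0,0,0],[0.0,0.045,0.05],1]])

```text
time_s: 3.25
tool_pos: [467.4, -291.2, 216.2]
orientation: [-3.116, 0.391, 0.002]
force: [-0.5, -0.6, -0.5]
gripper_width: 85.0
```

```bash
python3 - <<'E'
from h import *
im,_=snap('wrist','w3'); plan((478,-250,200),-.25)
K=im[60:240,220:440]
cv2.imwrite('pics/c9.png',cv2.resize(np.clip(K*1.0,0,255).astype(np.uint8),None,fx=3.5,fy=3.3333333,interpolation=cv2.INTER_CUBIC))
E
```

```text
t 3.3 turn [-0.07 -0.01  0.05] shift [-0.0004 -0.0425  0.0168] | tcp [ 467.9 -291.3  216.8] yaw -0.2491 F [ 0.55 -0.38 -0.88] w 85.1 rows 0.9146462728724095 0.010122513179673057
tilt [ 4.0e-04  1.1e-03 -1.0e+00]
```

View pics/c9.png

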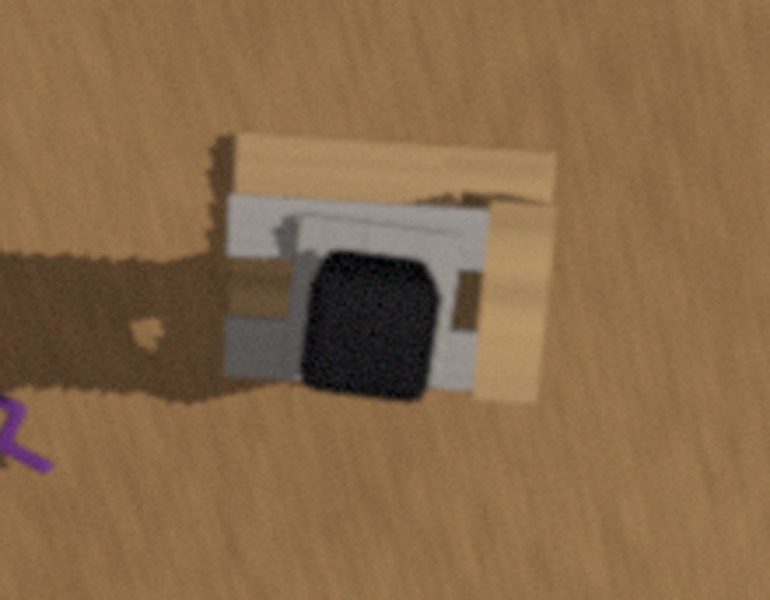

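```bash
python3 - <<'E'
from h import *
# rectified views along fork yaw -0.30 centred at 475.2,-254 ; 6 px/mm ; x right, y up
yaw=-0.30;cx=np.array([475.2,-254.])
ex=np.array([np.cos(yaw),np.sin(yaw)]);ey=np.array([-ex[1],ex[0]])
im=cv2.imread('pics/w3.png')
outs=[]
for z in (98,104,156):
    src=[];dst=[]
    for a,b in [(-40,-32),(40,-32),(40,32),(-40,32)]:
        P=np.r_[cx+a*ex+b*ey,z]; src.append(proj('w3',P)); dst.append([200+a*5,160-b*5])
    H=cv2.getPerspectiveTransform(np.float32(src),np.float32(dst))
    o=cv2.warpPerspective(im,H,(400,320),flags=cv2.INTER_CUBIC)
    if z==156:o=np.clip(o.astype(float)*3,0,255).astype(np.uint8)
    for k in range(-40,41,10):
        cv2.line(o,(200+k*5,0),(200+k*5,6),(0,0,255),1); cv2.line(o,(0,160+k*5),(6,160+k*5),(0,0,255),1)
    outs.append(o)
outs.append(outs[0]*0)
cv2.imwrite('pics/c10.png',np.vstack([np.hstack(outs[:2]),np.hstack(outs[2:])])[:600])
E
```

```text
(no output)
```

View pics/c10.png

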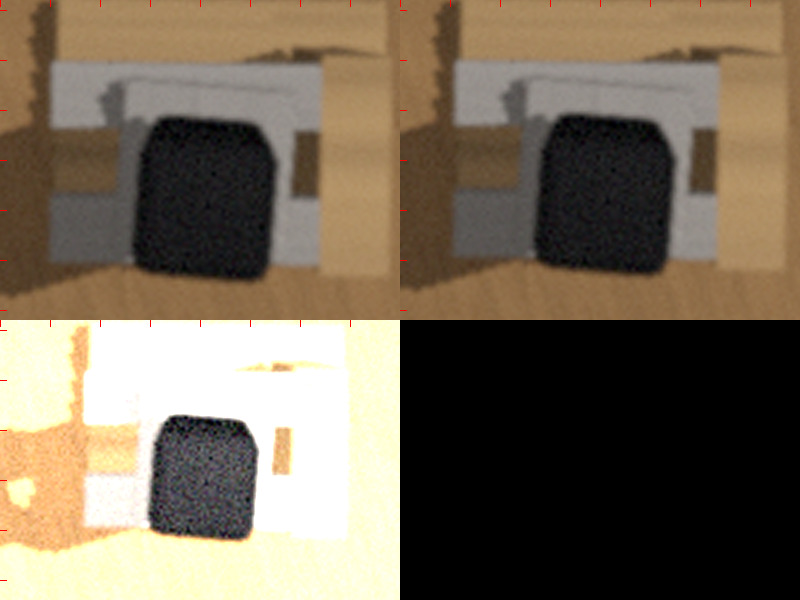

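```bash
python3 - <<'E'
from st import *
t9=lambda x,y:('w3',220+x/3.5-.4,60+y/3.3333-.4)
for a,b in [((370,395),(418,400)),((188,385),(303,385))]: print(two(t8(*a),t9(*b)))
for a,b in [((292,266),(228,195)),((532,272),(490,208)),((520,450),(474,388))]: print('prong',two(t7(*a),t9(*b)))
plan((475.5,-255,180),-.385)
E
```

```text
(array([ 480.94, -270.18,  146.85]), np.float64(0.9389935495610776))
(array([ 463.13, -260.38,  158.5 ]), np.float64(0.30703366885433103))
prong (array([ 452.01, -226.53,   95.1 ]), np.float64(0.13439471617977858))
prong (array([ 505.07, -243.27,   85.94]), np.float64(0.5283410769989162))
prong (array([ 492.04, -279.76,  102.31]), np.float64(0.13230501323903124))
t 3.3 turn [-0.07 -0.    7.79] shift [-0.   -0.04  0.04] | tcp [ 467.9 -291.3  216.8] yaw -0.2491 F [ 0.55 -0.38 -0.88] w 85.1 rows 1.044946620595689 0.9065435247774695
tilt [ 0.  0. -1.]
```

jog_arm(series=[[[0,0,7.8],[-0.0016,-0.037,0.037],1],[[0,0,7.8],[-0.0016,-0.037,0.037],1],[[0,0,7.8],[-0.0016,-0.037,0.037],1],[[0,0,7.8],[-0.0016,-0.037,0.037],1],[[0,0,7.8],[-0.0016,-0.037,0.037],1]])

```text
time_s: 3.8
tool_pos: [474.9, -258.2, 180.8]
orientation: [3.082, -0.606, 0.004]
force: [-0.0, 0.2, 0.8]
gripper_width: 85.0
```

```bash
python3 - <<'E'
from h import *
plan((475.5,-255,121),-.385)
E
```

```text
t 3.8 turn [ 0.01 -0.15 -0.21] shift [-0.0008 -0.0032  0.0598] | tcp [ 474.9 -258.2  180.8] yaw -0.3886 F [-0.03  0.25  0.76] w 85.0 rows 1.1979161876557787 0.029639352220827128
tilt [ 0.0023 -0.0012 -1.    ]
```

jog_arm(series=[[[0,0,0],[0,-0.0028,0.02],1],[[0,0,0],[0,-0.0028,0.045],1],[[0,0,0],[0,-0.0028,0.06],1],[[0,0,0],[0,-0.0028,0.06],1],[[0,0,0],[0,-0.0028,0.06],1]])

```text
time_s: 4.3
tool_pos: [475.6, -255.7, 120.3]
orientation: [3.082, -0.608, 0.002]
force: [-0.3, -1.0, 0.4]
gripper_width: 85.4
```

```bash
python3 - <<'E'
from h import *
snap('wrist','w4');plan((475.5,-255,121),-.385)
E
```

```text
t 4.35 turn [ 0.02 -0.12 -0.25] shift [-0.0006 -0.0005 -0.0003] | tcp [ 475.9 -255.7  120.7] yaw -0.3894 F [ 0.55 -0.47 -0.81] w 85.3 rows 0.017264088163266383 0.03242004805337543
tilt [ 0.0018 -0.001  -1.    ]
```

View pics/w4.png

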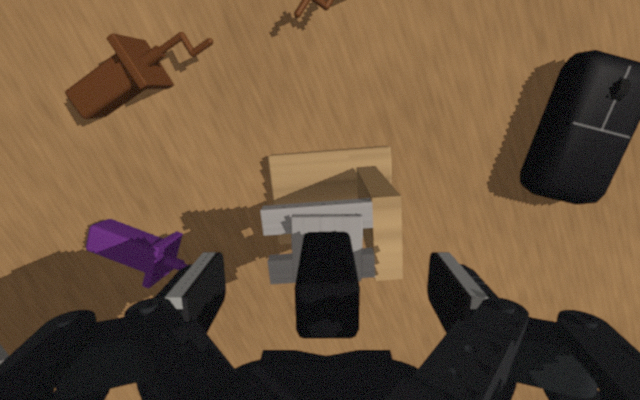

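The black handle stands between the jaws at (327,285), square to them. Closing.

jog_arm(series=[[[0,0,0],[0,0,0],-1],[[0,0,0],[0,0,0],-1],[[0,0,0],[0,0,0],-1],[[0,0,0],[0,0,0],-1],[[0,0,0],[0,0,0],-1],[[0,0,0],[0,0,0],-1],[[0,0,0],[0,0,0],-1],[[0,0,0],[0,0,0],-1]], squeeze=100)

```text
time_s: 5.15
tool_pos: [475.6, -254.8, 120.1]
orientation: [-3.082, 0.607, -0.001]
force: [-0.6, 0.7, 5.0]
gripper_width: 21.2
```

```bash
python3 - <<'E'
from h import *
print(get_obs()['ft_torque']);plan((475.5,-255,221),-.385)
E
```

```text
[ 0.0806983   0.13724215 -0.00895576]
t 5.15 turn [-0.01 -0.04 -0.21] shift [ 0.      0.0002 -0.1009] | tcp [ 475.6 -254.8  120.1] yaw -0.3887 F [-0.61  0.66  5.05] w 21.2 rows 2.0188699522823934 0.025015914615963832
tilt [ 7.e-04 -0.e+00 -1.e+00]
```

jog_arm(series=[[[0,0,0],[0,0,-0.02],-1],[[0,0,0],[0,0,-0.05],-1],[[0,0,0],[0,0,-0.09],-1],[[0,0,0],[0,0,-0.13],-1],[[0,0,0],[0,0,-0.13],-1],[[0,0,0],[0,0,-0.13],-1]])

```text
time_s: 5.75
tool_pos: [475.4, -254.5, 250.0]
orientation: [-3.082, 0.606, -0.002]
force: [-0.1, 0.8, -1.4]
gripper_width: 20.7
```

```bash
python3 - <<'E'
from h import *
snap('wrist','w5');snap('scene','s5');snap('top','tp5');plan((475.5,-255,221),-.385)
crop('s5',190,60,300,190,'c11',5); crop('tp5',400,150,520,240,'c12',6)
E
```

```text
t 5.9 turn [-0.    0.21 -0.2 ] shift [0.0018 0.0006 0.027 ] | tcp [ 474.2 -253.8  248. ] yaw -0.3885 F [-0.94 -0.37 -0.99] w 21.5 rows 0.5405795883331119 0.03323837109758395
tilt [-0.0033  0.0014 -1.    ]
```

View pics/w5.png

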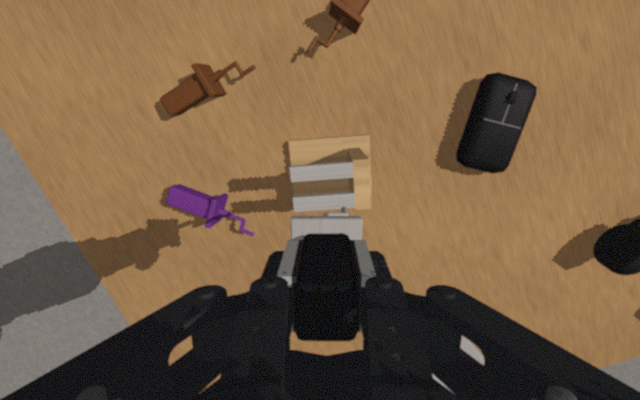

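View pics/c11.png

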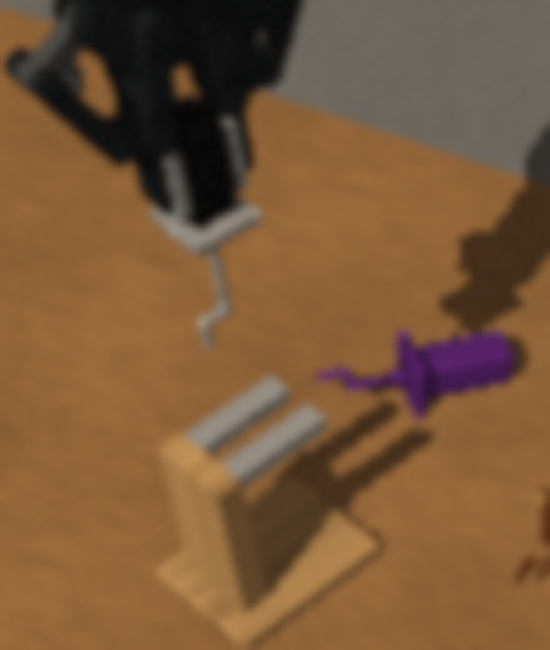

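```bash
python3 - <<'E'
from h import *
tcp=np.array([474.2,-253.8,248.]);yaw=-.389
tip=np.array([tcp[0]+12*np.cos(yaw),tcp[1]+12*np.sin(yaw)])
for L in range(46,83,6):
    p=proj('s5',np.r_[tip,tcp[2]-22-L]); print(L,(p+.4-[190,60])*5)
print('collar c',(proj('s5',np.r_[tcp[:2],226])+.4-[190,60])*5)
E
```

```text
46 [206.17701022 317.43942932]
52 [208.3757506  327.24640612]
58 [210.55381786 336.96117519]
64 [212.71150219 346.58503089]
70 [214.84908839 356.11924346]
76 [216.96685595 365.56505959]
82 [219.06507924 374.92370295]
collar c [211.6564875  226.39691706]
```

```bash
python3 - <<'E'
from h import *
plan((500,-60,200),-.2)
E
```

```text
t 5.9 turn [ -0.02   0.2  -10.8 ] shift [-0.0493 -0.1892  0.0482] | tcp [ 474.2 -253.8  248. ] yaw -0.3885 F [-0.94 -0.37 -0.99] w 21.5 rows 4.0263729631219 1.2572115542050628
tilt [-0.0033  0.0014 -1.    ]
```

```bash
python3 - <<'E'
from h import *
plan((495,-40,125),-.135)
E
```

```text
t 5.9 turn [ -0.03   0.2  -14.52] shift [-0.0612 -0.2058  0.1232] | tcp [ 474.2 -253.8  248. ] yaw -0.3885 F [-0.94 -0.37 -0.99] w 21.5 rows 4.9504826844355305 1.6907063319394604
tilt [-0.0033  0.0014 -1.    ]
```

jog_arm(series=[[[0,0,-14.5],[-0.061,-0.205,0.12],-1],[[0,0,-14.5],[-0.061,-0.205,0.12],-1],[[0,0,-14.5],[-0.061,-0.205,0.12],-1],[[0,0,-14.5],[-0.061,-0.205,0.12],-1],[[0,0,-14.5],[-0.061,-0.205,0.12],-1],[[0,0,-14.5],[-0.061,-0.205,0.12],-1],[[0,0,-14.5],[-0.061,-0.205,0.12],-1],[[0,0,-14.5],[-0.061,-0.205,0.12],-1]])

```text
time_s: 6.7
tool_pos: [496.2, -43.3, 129.3]
orientation: [3.133, -0.216, -0.001]
force: [0.2, 0.4, -0.7]
gripper_width: 20.9
```

```bash
python3 - <<'E'
from h import *
snap('wrist','w6');snap('scene','s6');plan((495,-40,100),-.135)
crop('s6',250,80,370,230,'c13',4)
E
```

```text
t 6.8 turn [ 0.04 -0.05 -0.21] shift [-0.0021 -0.0035  0.03  ] | tcp [496.6 -43.7 130. ] yaw -0.1387 F [-0.77 -0.44 -1.21] w 21.1 rows 0.6045235285721359 0.025561797494954592
tilt [ 7.e-04 -9.e-04 -1.e+00]
```

View pics/w6.png

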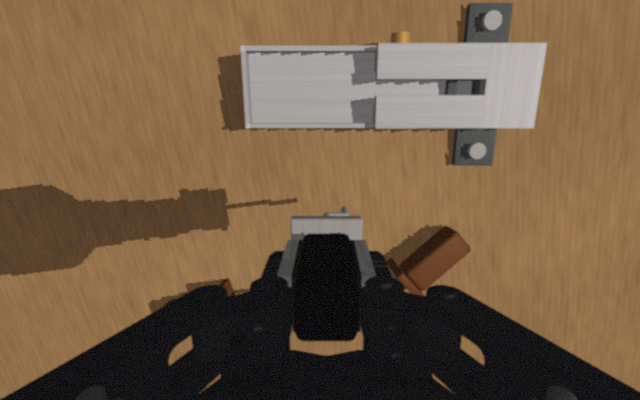

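View pics/c13.png

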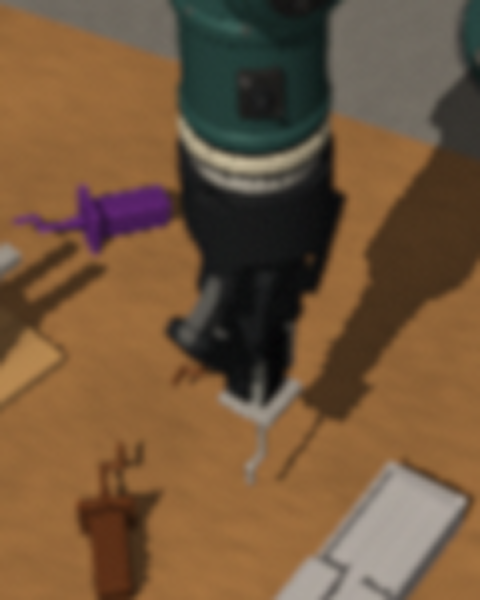

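```bash
python3 - <<'E'
from h import *
crop('w6',365,30,560,140,'c14',4)
crop('w6',430,70,500,110,'c15',11)
E
```

```text
(no output)
```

View pics/c14.png

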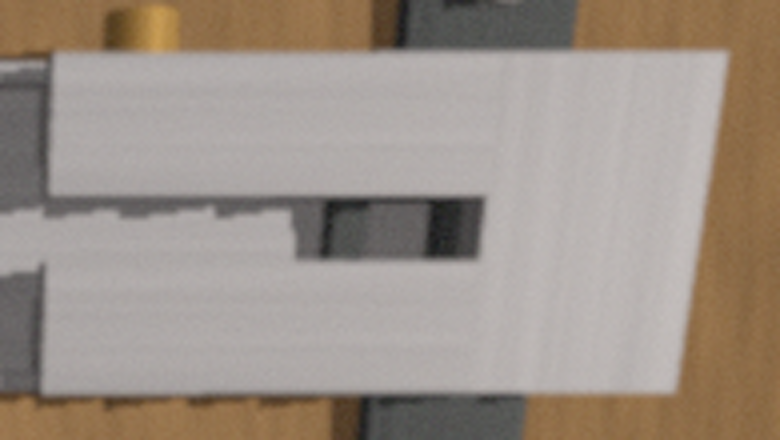

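View pics/c15.png

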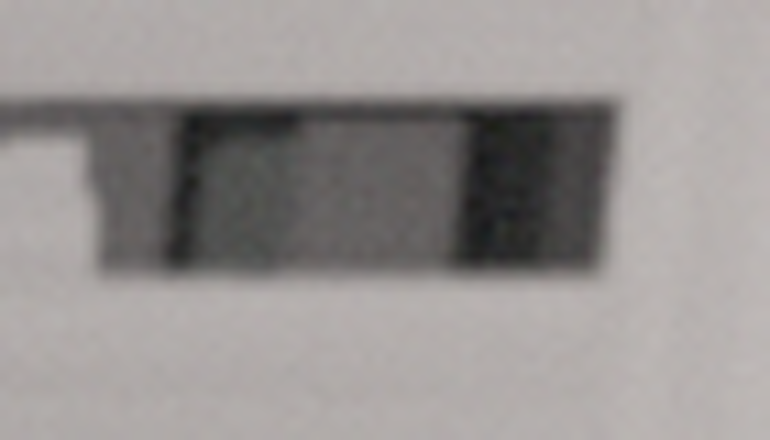

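```bash
cat > r2.py <<'E'
from h import *
np.set_printoptions(precision=2,suppress=True)
def c(x0,y0,s,x,y): return (x0+x/s-.5+.5/s, y0+y/s-.5+.5/s)
ta=lambda x,y:('w6',*c(365,30,4,x,y)); tb=lambda x,y:('w6',*c(430,70,11,x,y))
ml,rl,rr,mr=[onz(*ta(*p),34) for p in [(50,52),(728,52),(677,395),(40,393)]]
for p in (ml,rl,rr,mr): print(p)
print('len',np.linalg.norm(rl-ml),np.linalg.norm(rr-mr),'w',np.linalg.norm(rl-rr),np.linalg.norm(ml-mr))
d=(rl+rr-ml-mr)[:2]; yaw=np.arctan2(d[1],d[0]); print('yaw',yaw)
o=(ml+rl+rr+mr)[:2]/4-22.5*np.array([np.cos(yaw),np.sin(yaw)]); print('origin',o)
yaw=-.1348;
fr=lambda P: (np.array([[np.cos(yaw),np.sin(yaw)],[-np.sin(yaw),np.cos(yaw)]])@(P[:2]-o))
print('slit',fr(onz(*tb(607,190),34)),fr(onz(*tb(400,105),34)),fr(onz(*tb(400,270),34)))
for n,x,z in [('frontbot',165,18),('fronttop',195,23),('eyefront',290,23),('eyerear bot',458,18),('eyerear top',552,23)]: print(n,fr(onz(*tb(x,190),z)))
from rail import t5,t6
for n,a,b in [('ml',t5(358,72),ta(50,52)),('rl',t5(764,75),ta(728,52)),('rr',t5(750,261),ta(677,395)),('mr',t5(360,258),ta(40,393)),('eye f',t6(285,300),tb(290,190))]: print(n,two(a,b))
E
python3 r2.py
```

```text
[541.61  56.47  34.  ]
[646.    41.97  34.  ]
[639.38  -9.87  34.  ]
[534.89   4.95  34.  ]
len 105.38419820487266 105.53323160016501 w 52.26065278008238 51.96048913585604
yaw -0.1394633327642474
origin [568.19  26.51]
slit [39.71 -0.21] [27.13  4.52] [28.1  -4.64]
frontbot [19.2   0.72]
fronttop [19.39  0.45]
eyefront [25.2   0.43]
eyerear bot [37.5   0.66]
eyerear top [41.22  0.38]
ml (array([541.82,  56.5 ,  33.38]), np.float64(0.2404475627384128))
rl (array([646.12,  42.17,  33.4 ]), np.float64(0.5238467359680742))
rr (array([640.14, -10.01,  32.52]), np.float64(0.21923869549887667))
mr (array([535.01,   4.88,  33.58]), np.float64(0.1468399910500672))
eye f (array([591.21,  22.98,  30.74]), np.float64(1.9067071545671288))
```

jog_arm(series=[[[0,0,0],[0,0,0.015],-1],[[0,0,0],[0,0,0.03],-1],[[0,0,0],[0,0,0.03],-1],[[0,0,0],[0,0,0.03],-1]])

```text
time_s: 7.2
tool_pos: [496.6, -43.0, 100.1]
orientation: [3.134, -0.216, 0.001]
force: [0.1, -0.3, -0.4]
gripper_width: 20.9
```

jog_arm(series=[[[0,0,0],[0,0,0.002],-1],[[0,0,0],[0,0,0.004],-1],[[0,0,0],[0,0,0.005],-1],[[0,0,0],[0,0,0.005],-1]])

```text
time_s: 7.6
tool_pos: [496.6, -41.8, 94.7]
orientation: [-3.134, 0.213, -0.0]
force: [-0.2, -1.0, -0.1]
gripper_width: 20.8
```

jog_arm(series=[[[0,0,0],[0,0,0.002],-1],[[0,0,0],[0,0,0.003],-1],[[0,0,0],[0,0,0.003],-1]])

```text
time_s: 7.9
tool_pos: [496.4, -41.8, 91.5]
orientation: [-3.134, 0.213, 0.001]
force: [-0.4, 0.3, -1.5]
gripper_width: 20.9
```

jog_arm(series=[[[0,0,0],[0,0,0.002],-1],[[0,0,0],[0,0,0.002],-1]])

```text
time_s: 8.1
tool_pos: [496.7, -41.9, 89.6]
orientation: [3.134, -0.213, 0.0]
force: [0.4, -0.8, 1.9]
gripper_width: 20.9
```

jog_arm(series=[[[0,0,0],[0,0,0.002],-1],[[0,0,0],[0,0,0.002],-1]])

```text
time_s: 8.3
tool_pos: [496.8, -42.0, 88.8]
orientation: [-3.133, 0.214, -0.001]
force: [-2.8, 0.5, 12.8]
gripper_width: 20.9
```

jog_arm(series=[[[0,0,0],[0,0,0.0015],-1],[[0,0,0],[0,0,0.0015],-1]])

```text
time_s: 8.5
tool_pos: [496.8, -42.0, 88.3]
orientation: [-3.133, 0.214, -0.001]
force: [-3.9, 0.3, 24.1]
gripper_width: 20.8
```

jog_arm(series=[[[0,0,0],[0,0,-0.02],-1],[[0,0,0],[0,0,-0.06],-1],[[0,0,0],[0,0,-0.06],-1]])

```text
time_s: 8.8
tool_pos: [499.3, -42.5, 149.5]
orientation: [-3.134, 0.213, -0.012]
force: [1.1, 0.4, -1.7]
gripper_width: 20.9
```

```bash
python3 - <<'E'
from h import *
crop('w6',280,195,380,250,'c16',8)
o=get_obs();print(o['tool_pos'],o['force'])
E
```

```text
[499.32170414 -42.45123057 149.51380939] [ 1.05228325  0.40226532 -1.68169981]
```

View pics/c16.png

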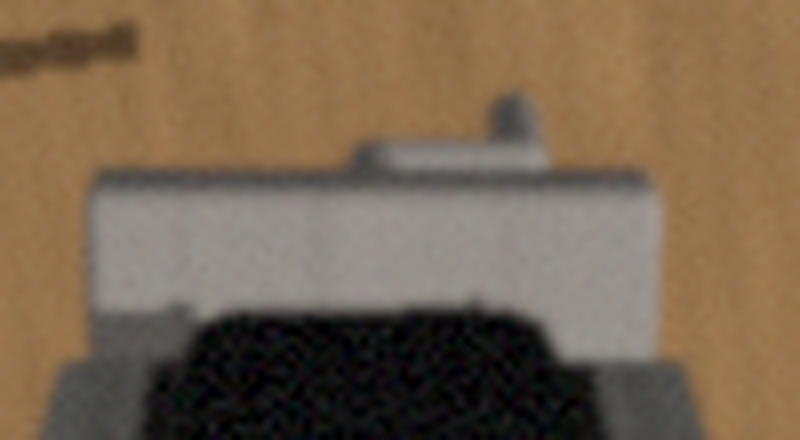

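```bash
python3 - <<'E'
from h import *
np.set_printoptions(precision=2,suppress=True)
tcp=np.array([496.6,-43.7,130.0]);Rc=Rt(-.1387)
def tl(x,y,dz): # crop px -> tool-frame xy at tool z=dz (below tcp)
    u,v=280+x/8-.44,195+y/8-.44
    P=onz('w6',u,v,tcp[2]-dz); return Rc.T@(P-tcp)
print('cam in tool',Rc.T@(load('w6')[1][:3,3]-tcp))
print('collar top front L,R', tl(92,188,16.1),tl(658,188,16.1))
print('collar bottom front', tl(375,172,22.1))
zt=89.4
print('tip low end', tl(513,92,zt),'sides',tl(492,125,zt-5),tl(538,125,zt-5))
print('cross front edge (y=-2.2)',tl(460,142,zt-13.8))
E
```

```text
cam in tool [  -0.77  -66.85 -133.46]
collar top front L,R [-17.13 -17.09  16.1 ] [ 15.71 -17.13  16.1 ]
collar bottom front [ -0.7  -16.13  22.1 ]
tip low end [11.13 -1.39 89.4 ] sides [ 9.14  0.03 84.4 ] [13.    0.03 84.4 ]
cross front edge (y=-2.2) [ 6.18 -1.23 75.6 ]
```

```bash
python3 - <<'E'
from h import *
plan((588.1,24.4,145),-.137)
E
```

```text
t 8.8 turn [-0.05 -0.45  0.06] shift [ 0.0789 -0.0783  0.0052] | tcp [499.3 -42.5 149.5] yaw -0.136 F [ 1.05  0.4  -1.68] w 20.9 rows 2.224504198198165 0.05273778243933217
tilt [ 7.8e-03 -3.0e-04 -1.0e+00]
```

jog_arm(series=[[[0,0,0],[0.08,-0.078,0.003],-1],[[0,0,0],[0.08,-0.078,0.003],-1],[[0,0,0],[0.08,-0.078,0.003],-1],[[0,0,0],[0.08,-0.078,0.003],-1],[[0,0,0],[0.08,-0.078,0.003],-1],[[0,0,0],[0.08,-0.078,0.003],-1]])

```text
time_s: 9.4
tool_pos: [584.1, 22.8, 142.6]
orientation: [3.133, -0.217, -0.004]
force: [-0.3, -0.2, -1.0]
gripper_width: 21.2
```

```bash
python3 - <<'E'
from h import *
snap('wrist','w7');snap('scene','s7');plan((588.1,24.4,130),-.137)
crop('w7',200,140,400,290,'c17',4);crop('s7',280,130,400,230,'c18',6)
E
```

```text
t 9.5 turn [ 0.04  0.09 -0.06] shift [ 0.0031 -0.0019  0.013 ] | tcp [584.8  23.  143. ] yaw -0.1381 F [ 0.09 -0.13 -1.69] w 21.0 rows 0.269208053055576 0.013381097759572755
tilt [-1.6e-03 -5.0e-04 -1.0e+00]
```

View pics/c17.png

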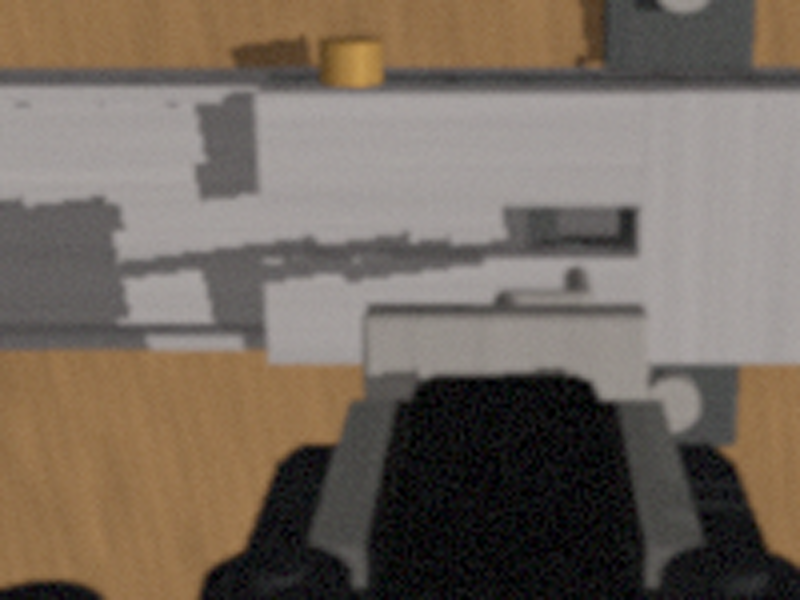

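View pics/c18.png

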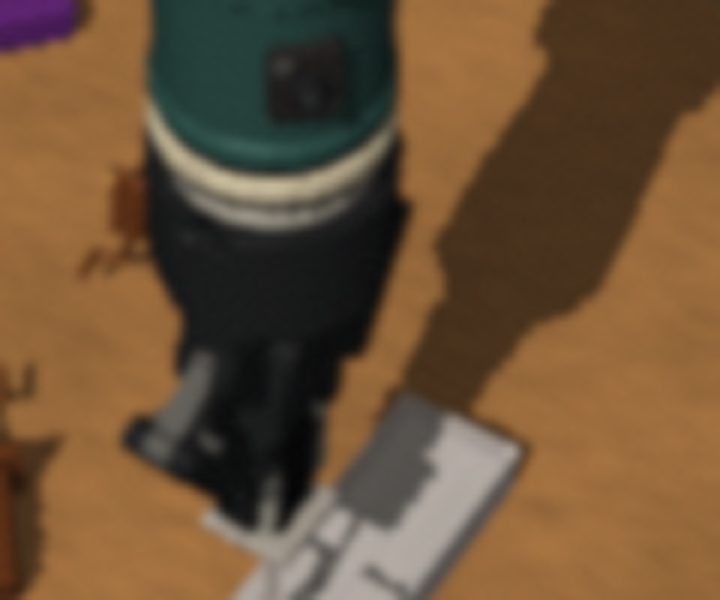

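```bash
python3 - <<'E'
from h import *
np.set_printoptions(precision=2,suppress=True)
yaw=-.137;o=np.array([568.22,26.6])
fr=lambda P:(np.array([[np.cos(yaw),np.sin(yaw)],[-np.sin(yaw),np.cos(yaw)]])@(P[:2]-o))
w=lambda x,y,z: fr(onz('w7',200+x/4-.375,140+y/4-.375,z))
print('tip',w(577,268,53.6)); print('cross edge',w(545,292,67.4))
print('slit',w(638,230,34),w(560,206,34),w(560,256,34)); print('eye front top',w(556,222,23),'rear',w(620,222,23), w(620,222,18))
print('rail top edges',w(400,90,34),w(640,363,34))
tcp=get_obs()['tool_pos'];tx=np.array([.9906,-.1366]);ty=np.array([-.1366,-.9906])
print('pred tip',fr(tcp[:2]+11.2*tx+.5*ty), fr(tcp))
E
```

```text
tip [27.8  -1.13]
cross edge [21.97 -1.09]
slit [40.   0.4] [25.52  4.98] [25.61 -4.6 ]
eye front top [25.19 -0.91] rear [37.55 -0.92] [37.97 -2.22]
rail top edges [-3.48 26.51] [ 41.01 -25.77]
pred tip [28.08 -1.85] [16.88 -1.35]
```

jog_arm(series=[[[0,0,0],[0.003,-0.0022,0],-1],[[0,0,0],[0.003,-0.0022,0.008],-1],[[0,0,0],[0.003,-0.0022,0.012],-1],[[0,0,0],[0.003,-0.0022,0.012],-1],[[0,0,0],[0.003,-0.0022,0.012],-1]])

```text
time_s: 10.0
tool_pos: [589.4, 26.3, 130.8]
orientation: [3.134, -0.213, -0.001]
force: [0.0, -0.6, -0.4]
gripper_width: 21.2
```

```bash
python3 - <<'E'
from h import *
snap('wrist','w8');plan((588.1,24.4,127),-.137)
crop('w8',260,150,400,250,'c19',5.6)
np.set_printoptions(precision=2,suppress=True)
yaw=-.137;o=np.array([568.22,26.6])
fr=lambda P:(np.array([[np.cos(yaw),np.sin(yaw)],[-np.sin(yaw),np.cos(yaw)]])@(P[:2]-o))
tcp=get_obs()['tool_pos'];tx=np.array([.9906,-.1366]);ty=np.array([-.1366,-.9906])
print('pred tip',fr(tcp[:2]+11.2*tx+.5*ty))
E
```

```text
t 10.05 turn [0.01 0.01 0.08] shift [-0.0012  0.0021  0.004 ] | tcp [589.6  26.3 131. ] yaw -0.1356 F [-0.66 -0.14 -0.95] w 21.3 rows 0.09324251239768491 0.009448680747172639
tilt [-2.e-04 -1.e-04 -1.e+00]
pred tip [32.38  2.15]
```

View pics/c19.png

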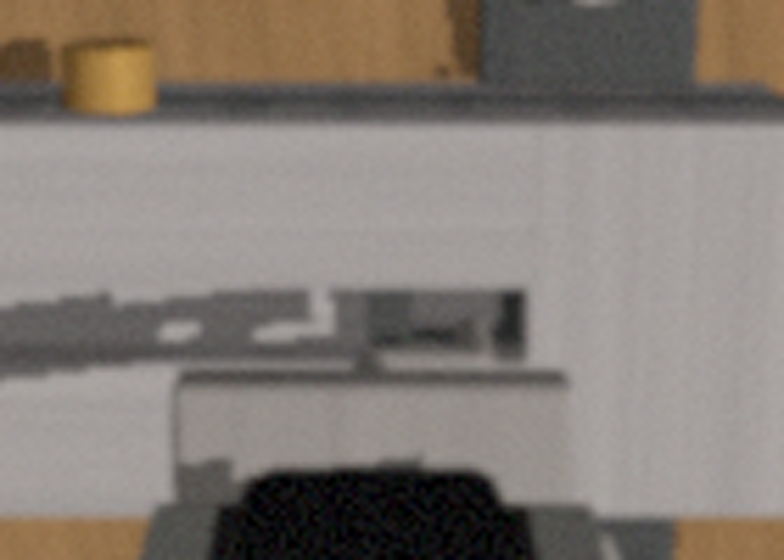

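jog_arm(series=[[[0,0,0],[-0.0011,0.002,0.001],-1],[[0,0,0],[-0.0011,0.002,0.003],-1],[[0,0,0],[-0.0011,0.002,0.003],-1],[[0,0,0],[-0.0011,0.002,0.003],-1],[[0,0,0],[-0.0011,0.002,0.003],-1]])

```text
time_s: 10.55
tool_pos: [588.4, 24.6, 128.2]
orientation: [-3.134, 0.213, -0.0]
force: [-1.0, 0.3, -2.6]
gripper_width: 21.3
```

```bash
cat > tipf.py <<'E'
from h import *
np.set_printoptions(precision=2,suppress=True)
yaw=-.137;o_=np.array([568.22,26.6])
fr=lambda P:(np.array([[np.cos(yaw),np.sin(yaw)],[-np.sin(yaw),np.cos(yaw)]])@(P[:2]-o_))
def st():
    ob=get_obs();Rc=R.from_rotvec(ob['orientation']).as_matrix();t=ob['tool_pos']+Rc@np.array([11.2,.5,89.4])
    print('t',round(ob['time_s'],2),'tip rail',fr(t),'z',t[2].round(2),'F rail',fr(ob['force'][:2]+o_),ob['force'][2].round(2),'tcp',ob['tool_pos'],'yaw',np.arctan2(Rc[1,0],Rc[0,0]).round(4),'tilt',(Rc[:,2]*1000).round(1),'w',round(ob['gripper_width'],1))
if __name__=='__main__': st()
E
python3 tipf.py
```

```text
t 10.55 tip rail [31.46  0.27] z 38.79 F rail [-1.02  0.2 ] -2.59 tcp [588.38  24.58 128.19] yaw -0.1356 tilt [    0.2     0.  -1000. ] w 21.3
```

jog_arm(series=[[[0,0,0],[0,0,0.001],-1],[[0,0,0],[0,0,0.002],-1],[[0,0,0],[0,0,0.003],-1],[[0,0,0],[0,0,0.004],-1],[[0,0,0],[0,0,0.005],-1],[[0,0,0],[0,0,0.0055],-1],[[0,0,0],[0,0,0.0055],-1]])

```text
time_s: 11.25
tool_pos: [588.2, 24.6, 122.5]
orientation: [3.134, -0.213, -0.0]
force: [0.3, 1.0, -1.5]
gripper_width: 21.0
```

```bash
python3 tipf.py
```

```text
t 11.25 tip rail [31.26  0.21] z 33.11 F rail [0.2  1.03] -1.49 tcp [588.2   24.55 122.51] yaw -0.1356 tilt [   -0.2    -0.  -1000. ] w 21.0
```

jog_arm(series=[[[0,0,0],[0,0,0.001],-1],[[0,0,0],[0,0,0.002],-1],[[0,0,0],[0,0,0.002],-1]])

```text
time_s: 11.55
tool_pos: [588.2, 24.6, 120.5]
orientation: [3.134, -0.213, -0.0]
force: [-0.3, -0.9, -1.2]
gripper_width: 21.1
```

jog_arm(series=[[[0,0,0],[0,0,0.001],-1],[[0,0,0],[0,0,0.002],-1],[[0,0,0],[0,0,0.002],-1]])

```text
time_s: 11.85
tool_pos: [588.2, 24.6, 118.5]
orientation: [3.134, -0.213, -0.0]
force: [0.8, 0.4, -1.5]
gripper_width: 20.8
```

jog_arm(series=[[[0,0,0],[0,0,0.001],-1],[[0,0,0],[0,0,0.002],-1],[[0,0,0],[0,0,0.003],-1],[[0,0,0],[0,0,0.003],-1]])

```text
time_s: 12.25
tool_pos: [588.2, 24.6, 115.5]
orientation: [3.134, -0.213, -0.0]
force: [-0.1, -0.4, -1.2]
gripper_width: 21.0
```

```bash
python3 tipf.py
```

```text
t 12.25 tip rail [31.2   0.21] z 26.06 F rail [-0.01 -0.37] -1.16 tcp [588.15  24.56 115.46] yaw -0.1356 tilt [   -0.3    -0.  -1000. ] w 21.0
```

Tip is in the slit at z≈26, with no contact. The key's top is at 23, so I continue in small steps into the eye.

jog_arm(series=[[[0,0,0],[0,0,0.001],-1],[[0,0,0],[0,0,0.002],-1],[[0,0,0],[0,0,0.002],-1]])

```text
time_s: 12.55
tool_pos: [588.2, 24.5, 113.5]
orientation: [3.134, -0.213, -0.0]
force: [-0.1, 0.2, -1.1]
gripper_width: 20.8
```

jog_arm(series=[[[0,0,0],[0,0,0.001],-1],[[0,0,0],[0,0,0.0015],-1],[[0,0,0],[0,0,0.0015],-1]])

```text
time_s: 12.85
tool_pos: [588.2, 24.5, 112.0]
orientation: [3.134, -0.213, -0.0]
force: [0.2, -0.4, -1.6]
gripper_width: 20.8
```

jog_arm(series=[[[0,0,0],[0,0,0.001],-1],[[0,0,0],[0,0,0.0015],-1],[[0,0,0],[0,0,0.0015],-1]])

```text
time_s: 13.15
tool_pos: [588.2, 24.5, 110.5]
orientation: [3.134, -0.213, -0.0]
force: [-0.4, -0.9, -0.8]
gripper_width: 21.1
```

```bash
python3 tipf.py
```

```text
t 13.15 tip rail [31.26  0.17] z 21.11 F rail [-0.23 -0.92] -0.76 tcp [588.19  24.51 110.51] yaw -0.1356 tilt [   -0.2    -0.  -1000. ] w 21.1
```

jog_arm(series=[[[0,0,0],[0,0,0.001],-1],[[0,0,0],[0,0,0.0015],-1],[[0,0,0],[0,0,0.0015],-1]])

```text
time_s: 13.45
tool_pos: [588.2, 24.6, 109.0]
orientation: [3.134, -0.213, -0.0]
force: [0.3, 0.4, -0.2]
gripper_width: 21.0
```

jog_arm(series=[[[0,0,0],[-0.001,0,0],-1],[[0,0,0],[-0.002,0,0],-1],[[0,0,0],[-0.003,0,0],-1],[[0,0,0],[-0.003,0,0],-1]])

```text
time_s: 13.85
tool_pos: [585.1, 25.0, 109.1]
orientation: [-3.134, 0.213, 0.0]
force: [-0.1, -0.3, -1.4]
gripper_width: 20.9
```

```bash
python3 tipf.py
```

```text
t 13.85 tip rail [28.08  0.21] z 19.75 F rail [-0.03 -0.28] -1.42 tcp [585.05  24.98 109.15] yaw -0.1356 tilt [   -0.2     0.1 -1000. ] w 20.9
```

jog_arm(series=[[[0,0,0],[-0.001,0,0],-1],[[0,0,0],[-0.002,0,0],-1],[[0,0,0],[-0.003,0,0],-1],[[0,0,0],[-0.003,0,0],-1]])

```text
time_s: 14.25
tool_pos: [582.2, 25.4, 109.2]
orientation: [-3.134, 0.213, -0.0]
force: [0.1, -1.3, -2.5]
gripper_width: 21.2
```

jog_arm(series=[[[0,0,0],[-0.002,0,0],-1],[[0,0,0],[-0.004,0,0],-1],[[0,0,0],[-0.006,0,0],-1],[[0,0,0],[-0.008,0,0],-1]])

```text
time_s: 14.65
tool_pos: [574.2, 26.5, 109.2]
orientation: [3.134, -0.213, 0.0]
force: [0.7, -0.2, -0.8]
gripper_width: 20.7
```

```bash
python3 tipf.py; python3 - <<'E'
from h import *
snap('wrist','w9'); crop('w9',200,140,400,290,'c20',4)
E
```

```text
t 14.65 tip rail [17.19  0.19] z 19.75 F rail [ 0.74 -0.07] -0.82 tcp [574.23  26.45 109.15] yaw -0.1356 tilt [    0.1    -0.  -1000. ] w 20.7
```

View pics/c20.png

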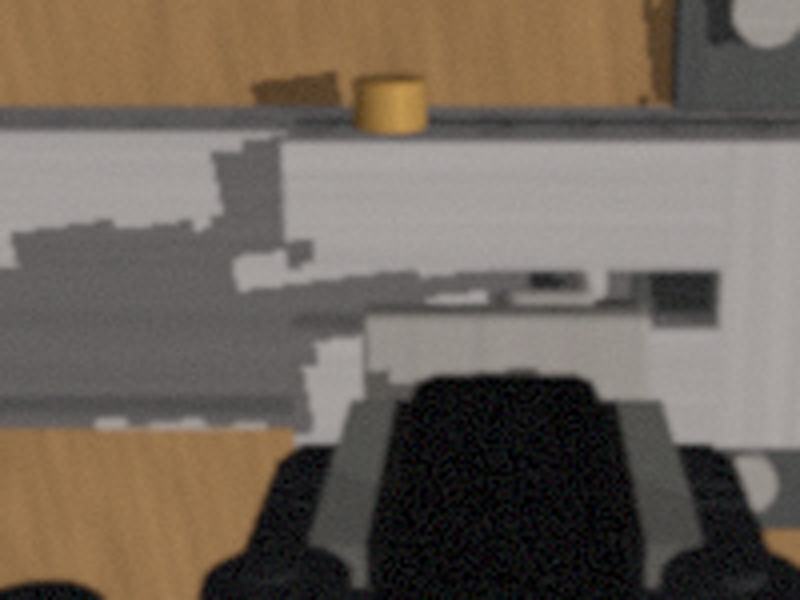

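jog_arm(series=[[[0,0,0],[-0.003,0,0],-1],[[0,0,0],[-0.006,0,0],-1],[[0,0,0],[-0.009,0,0],-1],[[0,0,0],[-0.012,0,0],-1],[[0,0,0],[-0.015,0,0],-1],[[0,0,0],[-0.017,0,0],-1],[[0,0,0],[-0.018,0,0],-1]])

```text
time_s: 15.4
tool_pos: [556.3, 28.9, 109.1]
orientation: [-3.134, 0.213, 0.0]
force: [0.3, -0.3, -0.9]
gripper_width: 21.0
```

jog_arm(series=[[[0,0,0],[-0.001,0,0],-1],[[0,0,0],[-0.002,0,0],-1]])

```text
time_s: 15.6
tool_pos: [555.0, 29.0, 109.2]
orientation: [3.134, -0.213, 0.002]
force: [0.6, -0.9, -1.0]
gripper_width: 21.0
```

jog_arm(series=[[[0,0,0],[-0.001,0,0],-1],[[0,0,0],[-0.002,0,0],-1]])

```text
time_s: 15.8
tool_pos: [553.5, 28.9, 109.3]
orientation: [3.134, -0.213, 0.003]
force: [2.0, -1.1, -1.1]
gripper_width: 21.0
```

jog_arm(series=[[[0,0,0],[-0.001,0,0],-1],[[0,0,0],[-0.0015,0,0],-1]])

```text
time_s: 16.0
tool_pos: [551.8, 29.7, 109.4]
orientation: [-3.134, 0.213, -0.003]
force: [1.8, -0.7, -0.6]
gripper_width: 21.2
```

```bash
python3 tipf.py
```

```text
t 16.0 tip rail [-5.31  0.33] z 19.97 F rail [ 1.89 -0.43] -0.61 tcp [551.83  29.66 109.35] yaw -0.1356 tilt [    1.6    -0.  -1000. ] w 21.2
```

jog_arm(series=[[[0,0,0],[-0.001,0,0],-1],[[0,0,0],[-0.002,0,0],-1]])

```text
time_s: 16.2
tool_pos: [549.6, 29.9, 109.3]
orientation: [-3.134, 0.213, -0.002]
force: [2.6, 0.4, -0.3]
gripper_width: 21.1
```

jog_arm(series=[[[0,0,0],[-0.001,0,0],-1],[[0,0,0],[-0.002,0,0],-1]])

```text
time_s: 16.4
tool_pos: [547.5, 30.2, 109.3]
orientation: [-3.134, 0.213, -0.001]
force: [2.4, -0.2, 0.7]
gripper_width: 21.0
```

jog_arm(series=[[[0,0,0],[-0.001,0,0],-1],[[0,0,0],[-0.002,0,0],-1],[[0,0,0],[-0.003,0,0],-1]])

```text
time_s: 16.7
tool_pos: [544.4, 30.5, 109.2]
orientation: [-3.134, 0.213, -0.001]
force: [2.9, -0.7, 1.0]
gripper_width: 21.0
```

```bash
python3 tipf.py; python3 - <<'E'
from h import *
snap('wrist','w10'); crop('w10',200,140,400,290,'c21',4)
E
```

```text
t 16.7 tip rail [-12.92   0.17] z 19.85 F rail [ 3.   -0.24] 0.99 tcp [544.36  30.55 109.25] yaw -0.1357 tilt [    0.6    -0.  -1000. ] w 21.0
```

View pics/c21.png

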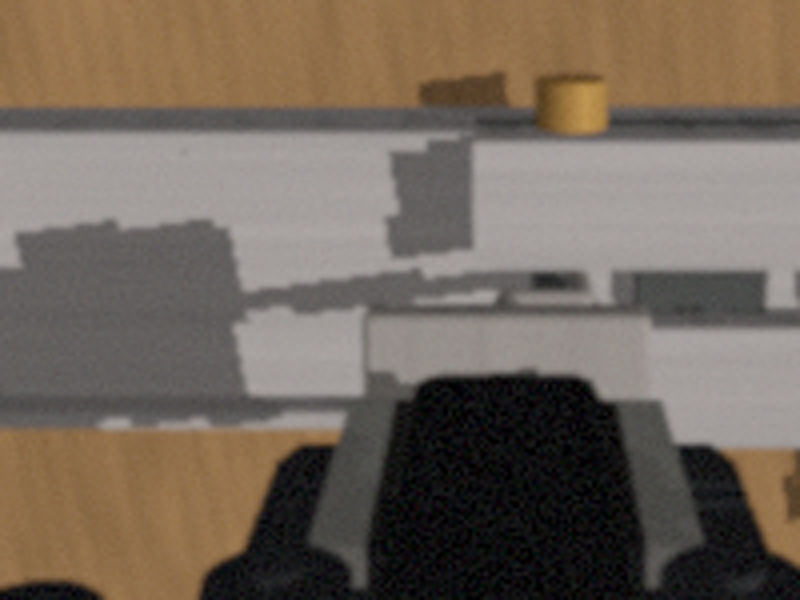

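jog_arm(series=[[[0,0,0],[-0.001,0,0],-1],[[0,0,0],[-0.002,0,0],-1],[[0,0,0],[-0.003,0,0],-1],[[0,0,0],[-0.004,0,0],-1]])

```text
time_s: 17.15
tool_pos: [540.3, 31.1, 109.2]
orientation: [-3.134, 0.213, -0.001]
force: [2.6, -0.5, 0.1]
gripper_width: 20.9
```

jog_arm(series=[[[0,0,0],[-0.001,0,0],-1],[[0,0,0],[-0.002,0,0],-1],[[0,0,0],[-0.003,0,0],-1],[[0,0,0],[-0.004,0,0],-1]])

```text
time_s: 17.55
tool_pos: [536.3, 31.7, 109.2]
orientation: [-3.134, 0.213, -0.0]
force: [2.7, -1.1, 0.5]
gripper_width: 21.0
```

jog_arm(series=[[[0,0,0],[-0.001,0,0],-1],[[0,0,0],[-0.002,0,0],-1],[[0,0,0],[-0.003,0,0],-1],[[0,0,0],[-0.004,0,0],-1]])

```text
time_s: 17.95
tool_pos: [532.3, 32.2, 109.2]
orientation: [-3.134, 0.213, -0.0]
force: [1.6, -1.0, 1.6]
gripper_width: 21.1
```

jog_arm(series=[[[0,0,0],[-0.001,0,0],-1],[[0,0,0],[-0.002,0,0],-1],[[0,0,0],[-0.003,0,0],-1],[[0,0,0],[-0.004,0,0],-1]])

```text
time_s: 18.35
tool_pos: [528.3, 32.7, 109.1]
orientation: [3.134, -0.213, 0.0]
force: [2.4, -0.3, 1.2]
gripper_width: 20.9
```

```bash
python3 tipf.py
```

```text
t 18.35 tip rail [-29.18   0.14] z 19.73 F rail [2.4  0.03] 1.22 tcp [528.29  32.73 109.13] yaw -0.1356 tilt [    0.1    -0.  -1000. ] w 20.9
```

jog_arm(series=[[[0,0,0],[-0.0015,0,0],-1],[[0,0,0],[-0.003,0,0],-1],[[0,0,0],[-0.0045,0,0],-1],[[0,0,0],[-0.006,0,0],-1]])

```text
time_s: 18.75
tool_pos: [522.3, 33.6, 109.2]
orientation: [-3.134, 0.213, -0.0]
force: [3.5, -0.8, 0.3]
gripper_width: 21.1
```

jog_arm(series=[[[0,0,0],[-0.0015,0,0],-1],[[0,0,0],[-0.003,0,0],-1],[[0,0,0],[-0.0045,0,0],-1],[[0,0,0],[-0.006,0,0],-1]])

```text
time_s: 19.15
tool_pos: [516.3, 34.4, 109.1]
orientation: [3.134, -0.213, 0.0]
force: [2.6, -0.4, 1.0]
gripper_width: 20.8
```

jog_arm(series=[[[0,0,0],[-0.0015,0,0],-1],[[0,0,0],[-0.003,0,0],-1],[[0,0,0],[-0.0045,0,0],-1],[[0,0,0],[-0.006,0,0],-1]])

```text
time_s: 19.55
tool_pos: [510.0, 35.2, 109.0]
orientation: [-3.134, 0.213, 0.001]
force: [2.7, -0.4, -0.7]
gripper_width: 20.8
```

```bash
python3 tipf.py; python3 - <<'E'
from h import *
snap('wrist','w11'); crop('w11',200,140,400,290,'c22',4)
E
```

```text
t 19.55 tip rail [-47.74   0.12] z 19.62 F rail [2.76 0.  ] -0.71 tcp [509.99  35.24 109.03] yaw -0.1355 tilt [   -0.9     0.1 -1000. ] w 20.8
```

View pics/c22.png

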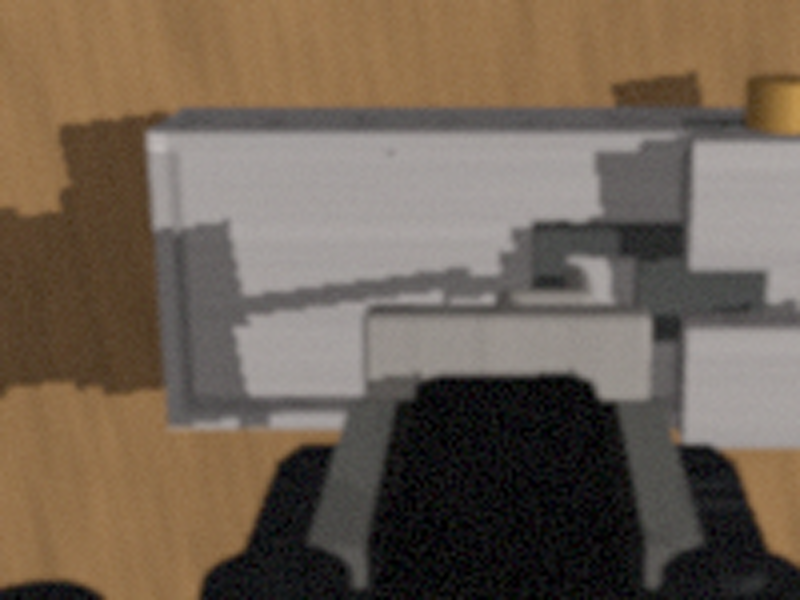

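jog_arm(series=[[[0,0,0],[-0.002,0,0],-1],[[0,0,0],[-0.004,0,0],-1],[[0,0,0],[-0.006,0,0],-1],[[0,0,0],[-0.008,0,0],-1],[[0,0,0],[-0.01,0,0],-1]])

```text
time_s: 20.1
tool_pos: [499.8, 36.6, 108.9]
orientation: [3.134, -0.213, -0.002]
force: [0.4, -0.1, -0.6]
gripper_width: 20.7
```

jog_arm(series=[[[0,0,0],[-0.002,0,0],-1],[[0,0,0],[-0.004,0,0],-1],[[0,0,0],[-0.006,0,0],-1],[[0,0,0],[-0.008,0,0],-1],[[0,0,0],[-0.01,0,0],-1],[[0,0,0],[-0.012,0,0],-1],[[0,0,0],[-0.014,0,0],-1],[[0,0,0],[-0.016,0,0],-1],[[0,0,0],[-0.016,0,0],-1]])

```text
time_s: 21.0
tool_pos: [484.3, 38.7, 109.1]
orientation: [-3.134, 0.213, 0.001]
force: [-0.0, -0.3, -1.3]
gripper_width: 20.9
```

```bash
python3 tipf.py; python3 - <<'E'
from h import *
snap('wrist','w12'); crop('w12',240,140,440,290,'c23',4)
E
```

```text
t 21.0 tip rail [-73.61   0.06] z 19.71 F rail [ 0.03 -0.34] -1.3 tcp [484.32  38.72 109.12] yaw -0.1355 tilt [   -0.4     0.1 -1000. ] w 20.9
```

View pics/c23.png

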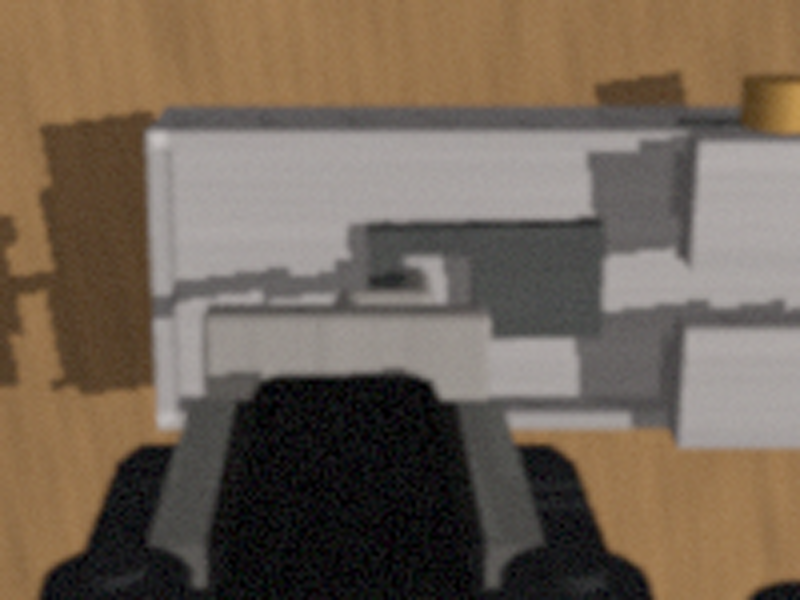

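The whole key is out: its tail is at x≈600 in the crop and the mouth at 690. I back the tip off 3 mm in the eye, then lift.

jog_arm(series=[[[0,0,0],[0.0015,0,0],-1],[[0,0,0],[0.003,0,0],-1],[[0,0,0],[0.003,0,0],-1],[[0,0,0],[0.003,0,-0.003],-1],[[0,0,0],[0.003,0,-0.008],-1],[[0,0,0],[0.003,0,-0.015],-1],[[0,0,0],[0.003,0,-0.03],-1],[[0,0,0],[0.003,0,-0.06],-1],[[0,0,0],[0.003,0,-0.1],-1],[[0,0,0],[0.003,0,-0.12],-1]])

```text
time_s: 22.05
tool_pos: [488.9, 38.0, 232.2]
orientation: [-3.133, 0.214, -0.006]
force: [0.4, -0.6, -0.7]
gripper_width: 20.8
```

```bash
python3 tipf.py; python3 - <<'E'
from h import *
snap('wrist','w13'); plan((475.6,-254.8,245),-.389)
E
```

```text
t 22.05 tip rail [-68.62   0.06] z 142.88 F rail [ 0.51 -0.52] -0.68 tcp [488.86  37.98 232.24] yaw -0.1361 tilt [    4.1     0.8 -1000. ] w 20.8
t 22.1 turn [-0.24 -0.42 14.48] shift [ 0.0253  0.2921 -0.0115] | tcp [490.3  38.1 234.2] yaw -0.1363 F [ 0.31  0.12 -0.02] w 21.1 rows 5.868889464097864 1.6865840690318408
tilt [ 0.0082  0.0022 -1.    ]
```

View pics/w13.png

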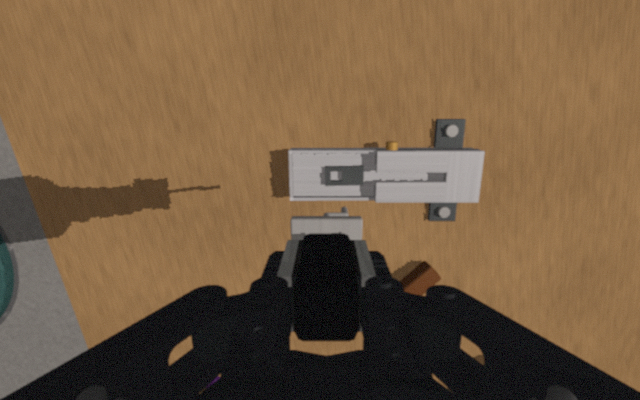

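```bash
python3 - <<'E'
from h import *
plan((475.6,-254.4,240),-.31)
E
```

```text
t 22.1 turn [-0.23 -0.43  9.95] shift [ 0.0252  0.2917 -0.0065] | tcp [490.3  38.1 234.2] yaw -0.1363 F [ 0.31  0.12 -0.02] w 21.1 rows 5.858086046984668 1.1600797935288638
tilt [ 0.0082  0.0022 -1.    ]
```

jog_arm(series=[[[0,0,10],[0.028,0.2915,-0.012],-1],[[0,0,10],[0.028,0.2915,-0.012],-1],[[0,0,10],[0.028,0.2915,-0.012],-1],[[0,0,10],[0.028,0.2915,-0.012],-1],[[0,0,10],[0.028,0.2915,-0.012],-1],[[0,0,10],[0.028,0.2915,-0.012],-1],[[0,0,10],[0.028,0.2915,-0.012],-1],[[0,0,10],[0.028,0.2915,-0.012],-1],[[0,0,10],[0.028,0.2915,-0.012],-1],[[0,0,10],[0.028,0.2915,-0.012],-1]])

```text
time_s: 23.1
tool_pos: [476.2, -252.3, 240.7]
orientation: [-3.103, 0.48, 0.002]
force: [-0.1, 0.5, -1.6]
gripper_width: 20.9
```

```bash
python3 - <<'E'
from h import *
snap('wrist','w14'); plan((475.6,-254.4,205),-.31)
crop('w14',240,110,420,245,'c24',4.4)
E
```

```text
t 23.15 turn [-0.05  0.05  0.16] shift [-0.      0.0022  0.0358] | tcp [ 476.3 -252.4  240.8] yaw -0.3071 F [-0.27  0.35 -0.1 ] w 21.1 rows 0.7177563493337525 0.02103406110974585
tilt [-6.0e-04  1.2e-03 -1.0e+00]
```

View pics/c24.png

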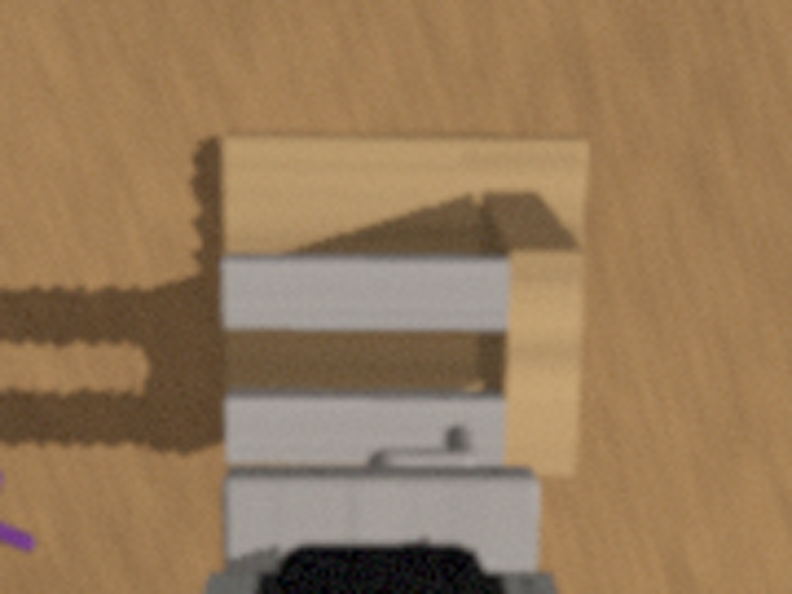

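```bash
python3 - <<'E'
from h import *
np.set_printoptions(precision=2,suppress=True)
w=lambda x,y,z=98: onz('w14',240+x/4.4-.4,110+y/4.4-.4,z)
a,b,c,d=w(222,256),w(508,258),w(226,464),w(508,464)
print(a,b,c,d)
ex=((b-a)+(d-c))[:2];y=np.arctan2(ex[1],ex[0]);ex/=np.linalg.norm(ex);print('yaw',y)
mid=(a+c)[:2]/2;print('fork from tips',mid+30*ex,'from post',(b+d)[:2]/2-24*ex, 'gap',w(350,332),w(350,393))
T=get_obs();Rc=R.from_rotvec(T['orientation']).as_matrix()
zt=T['tool_pos'][2]-89.4
for p,z in [((457,425),zt),((430,452),zt+13.8),((383,470),T['tool_pos'][2]-22)]: print(Rc.T@(w(*p,z)-T['tool_pos']))
E
```

```text
[ 452.89 -225.7    98.  ] [ 503.91 -242.29   98.  ] [ 440.14 -264.6    98.  ] [ 492.5  -281.21   98.  ]
yaw -0.3107245272204118
fork from tips [ 475.08 -254.32] from post [ 475.35 -254.41] gap [ 471.28 -246.85   98.  ] [ 467.58 -258.28   98.  ]
[11.44 -0.84 89.39]
[ 6.79 -0.75 75.59]
[ -0.18 -15.43  22.01]
```

jog_arm(series=[[[0,0,0],[0,0.0012,0.02],-1],[[0,0,0],[0,0.0012,0.04],-1],[[0,0,0],[0,0.0012,0.04],-1],[[0,0,0],[0,0.0012,0.04],-1],[[0,0,0],[0,0.0012,0.04],-1]])

```text
time_s: 23.65
tool_pos: [476.4, -255.5, 202.0]
orientation: [3.104, -0.484, 0.002]
force: [0.6, -0.1, -1.1]
gripper_width: 21.1
```

```bash
python3 - <<'E'
from h import *
snap('wrist','w15'); plan((476.1,-253.6,122),-.31)
crop('w15',240,130,420,255,'c25',4.4)
E
```

```text
t 23.7 turn [ 0.01 -0.11  0.02] shift [-0.001  -0.0018  0.0801] | tcp [ 476.4 -255.6  202.1] yaw -0.3096 F [-0.47  0.78 -0.8 ] w 20.7 rows 1.6019463562327068 0.012614003456860999
tilt [ 1.7e-03 -7.0e-04 -1.0e+00]
```

View pics/c25.png

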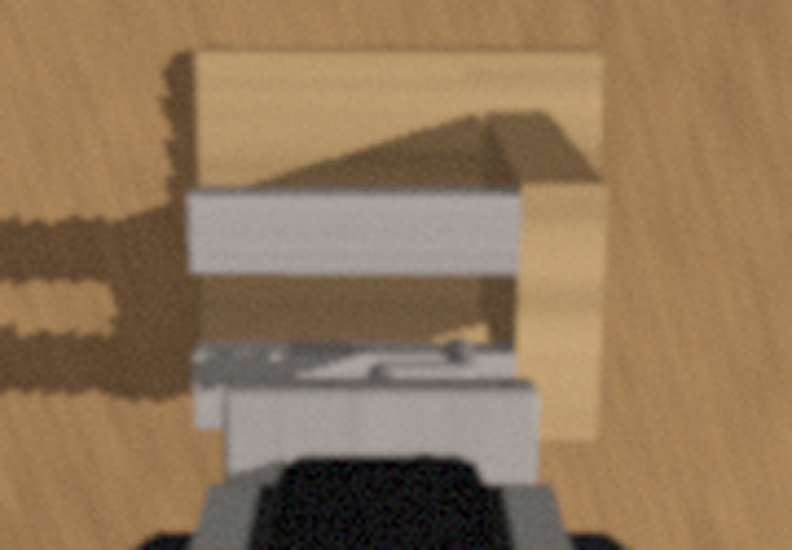

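jog_arm(series=[[[0,0,0],[-0.0008,-0.0017,0.001],-1],[[0,0,0],[-0.0008,-0.0017,0.003],-1],[[0,0,0],[-0.0008,-0.0017,0.003],-1],[[0,0,0],[-0.0008,-0.0017,0.003],-1]])

```text
time_s: 24.1
tool_pos: [475.5, -253.6, 198.2]
orientation: [-3.104, 0.485, -0.0]
force: [-0.6, -0.9, -1.0]
gripper_width: 21.3
```

jog_arm(series=[[[0,0,0],[0,0,0.003],-1],[[0,0,0],[0,0,0.006],-1],[[0,0,0],[0,0,0.01],-1],[[0,0,0],[0,0,0.014],-1],[[0,0,0],[0,0,0.016],-1],[[0,0,0],[0,0,0.016],-1]])

```text
time_s: 24.7
tool_pos: [475.2, -253.5, 181.7]
orientation: [-3.104, 0.485, 0.001]
force: [0.7, -0.4, -1.0]
gripper_width: 21.1
```

```bash
python3 - <<'E'
from h import *
snap('wrist','w16'); plan((476.1,-253.6,122),-.31)
crop('w16',240,130,420,255,'c26',4.4)
E
```

```text
t 24.75 turn [ 0.    0.02 -0.01] shift [ 0.0008 -0.0003  0.0599] | tcp [ 475.3 -253.6  181.9] yaw -0.3102 F [ 0.09 -0.11 -1.39] w 20.9 rows 1.197955508622705 0.0031066732560429606
tilt [-4.e-04  1.e-04 -1.e+00]
```

View pics/c26.png

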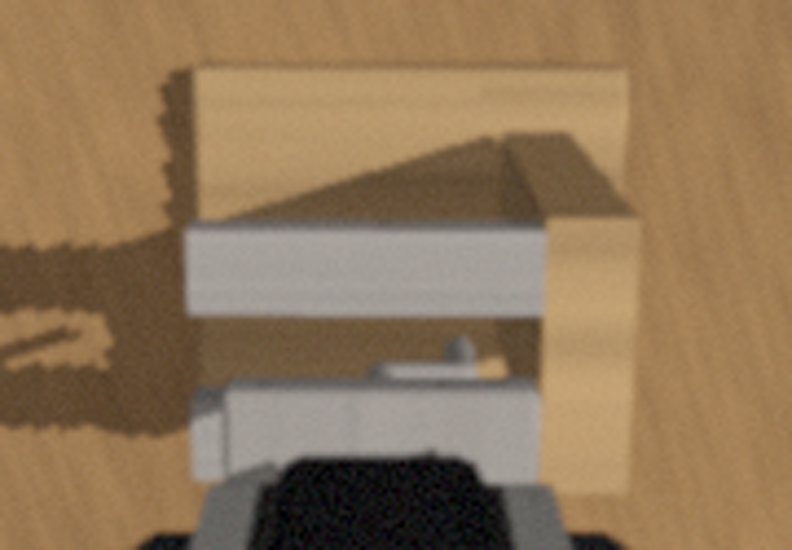

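jog_arm(series=[[[0,0,0],[0.0005,0,0.005],-1],[[0,0,0],[0.0005,0,0.01],-1],[[0,0,0],[0.0005,0,0.015],-1],[[0,0,0],[0.0005,0,0.02],-1]])

```text
time_s: 25.15
tool_pos: [475.8, -253.7, 161.6]
orientation: [-3.104, 0.485, 0.0]
force: [0.1, 0.7, -0.6]
gripper_width: 20.8
```

jog_arm(series=[[[0,0,0],[0,0,0.006],-1],[[0,0,0],[0,0,0.013],-1],[[0,0,0],[0,0,0.02],-1],[[0,0,0],[0,0,0.026],-1],[[0,0,0],[0,0,0.032],-1],[[0,0,0],[0,0,0.036],-1],[[0,0,0],[0,0,0.038],-1],[[0,0,0],[0,0,0.038],-1]])

```text
time_s: 25.95
tool_pos: [475.8, -253.8, 123.9]
orientation: [-3.104, 0.485, 0.001]
force: [0.8, -0.1, 0.5]
gripper_width: 20.9
```

```bash
python3 - <<'E'
from h import *
snap('wrist','w17'); plan((476.1,-253.6,120),-.31)
crop('w17',240,130,420,255,'c27',4.4)
E
```

```text
t 26.0 turn [ 0.   -0.   -0.01] shift [ 0.0001 -0.0003  0.0041] | tcp [ 475.9 -253.8  124.1] yaw -0.3102 F [-0.16  0.57 -1.79] w 20.9 rows 0.08226880173947622 0.0012165071638047678
tilt [ 0. -0. -1.]
```

View pics/c27.png

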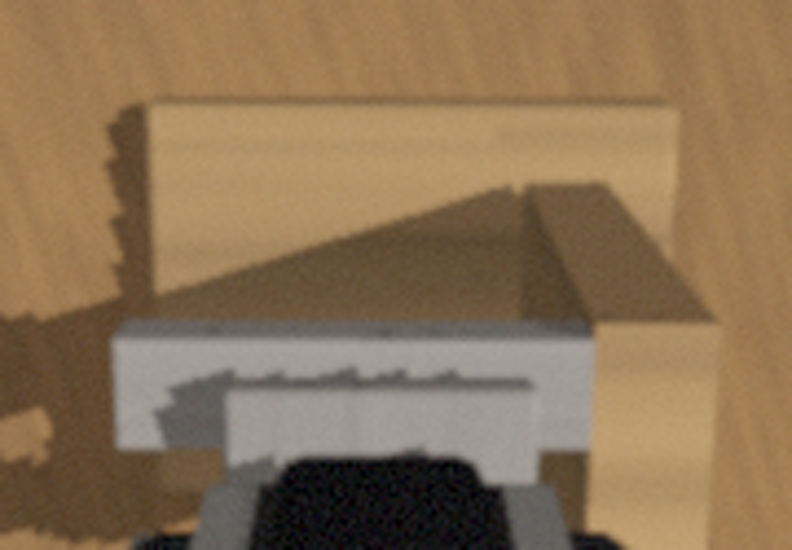

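Collar is centred just above the prongs. I lower until light contact.

jog_arm(series=[[[0,0,0],[0,0,0.0015],-1],[[0,0,0],[0,0,0.003],-1],[[0,0,0],[0,0,0.003],-1]])

```text
time_s: 26.3
tool_pos: [475.9, -253.7, 121.1]
orientation: [-3.104, 0.485, 0.0]
force: [-1.3, 0.0, -1.1]
gripper_width: 21.0
```

jog_arm(series=[[[0,0,0],[0,0,0.0008],-1],[[0,0,0],[0,0,0.0015],-1],[[0,0,0],[0,0,0.0015],-1]])

```text
time_s: 26.6
tool_pos: [476.0, -253.8, 120.1]
orientation: [-3.104, 0.485, -0.001]
force: [-1.1, 1.3, 3.4]
gripper_width: 20.7
```

jog_arm(series=[[[0,0,0],[0,0,0],-0.4],[[0,0,0],[0,0,0],0],[[0,0,0],[0,0,0],0.5],[[0,0,0],[0,0,0],1],[[0,0,0],[0,0,0],1],[[0,0,0],[0,0,0],1],[[0,0,0],[0,0,0],1]])

```text
time_s: 27.3
tool_pos: [475.9, -253.8, 119.6]
orientation: [3.104, -0.485, 0.0]
force: [-0.3, 0.2, 0.0]
gripper_width: 85.5
```

```bash
python3 - <<'E'
from h import *
snap('wrist','w18'); plan((476.1,-253.6,240),-.31)
E
```

```text
t 27.35 turn [-0.   -0.   -0.01] shift [ 1.000e-04 -2.000e-04 -1.204e-01] | tcp [ 475.9 -253.8  119.6] yaw -0.3101 F [0.12 0.78 0.33] w 85.3 rows 2.4077413260810685 0.0009402366400909325
tilt [ 0.  0. -1.]
```

View pics/w18.png

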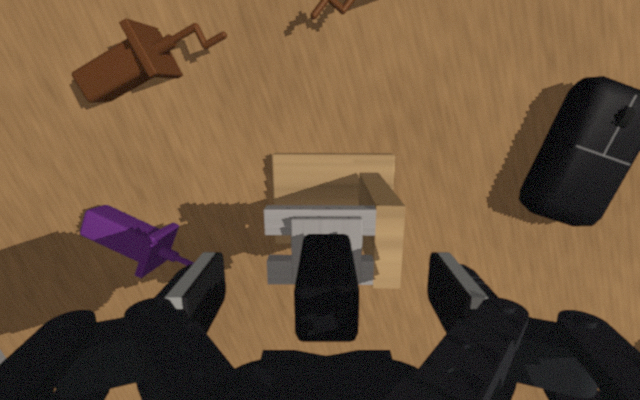

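jog_arm(series=[[[0,0,0],[0,0,-0.01],1],[[0,0,0],[0,0,-0.03],1],[[0,0,0],[0,0,-0.07],1],[[0,0,0],[0,0,-0.12],1],[[0,0,0],[0,0,-0.15],1],[[0,0,0],[0,0,-0.15],1],[[0,0,0],[0,0,-0.15],1],[[0,0,0],[0,0,-0.15],1]])

```text
time_s: 28.15
tool_pos: [475.1, -253.1, 268.8]
orientation: [-3.103, 0.485, 0.003]
force: [0.3, -0.6, -0.2]
gripper_width: 85.5
```

```bash
python3 - <<'E'
from h import *
snap('wrist','w19');snap('top','tp19');snap('scene','s19'); plan((476.1,-253.6,240),-.31)
crop('w19',250,110,400,220,'d1',5);crop('tp19',260,120,345,240,'d2',4);crop('s19',200,110,400,280,'d3',4)
E
```

```text
t 28.3 turn [-0.    0.16 -0.01] shift [ 0.0011 -0.      0.0283] | tcp [ 475.1 -253.3  268.4] yaw -0.3102 F [ 0.52  0.34 -0.61] w 85.1 rows 0.5674468201603106 0.019060460471282605
tilt [-2.7e-03  9.0e-04 -1.0e+00]
```

View pics/d1.png

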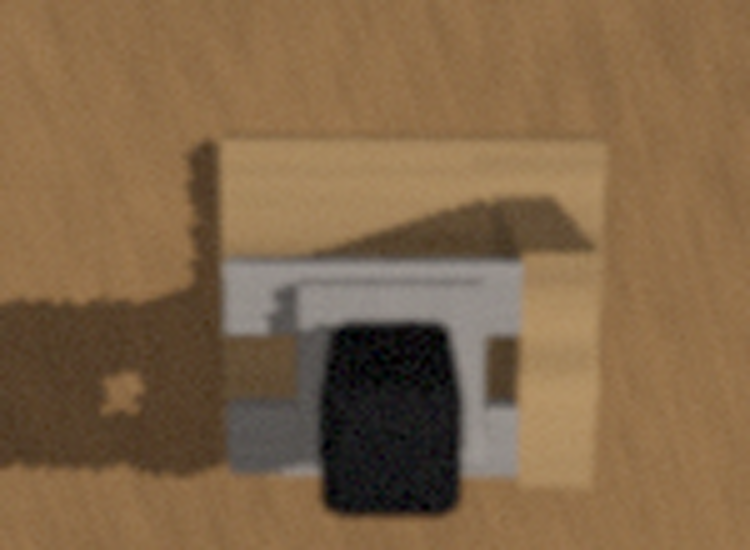

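View pics/d2.png

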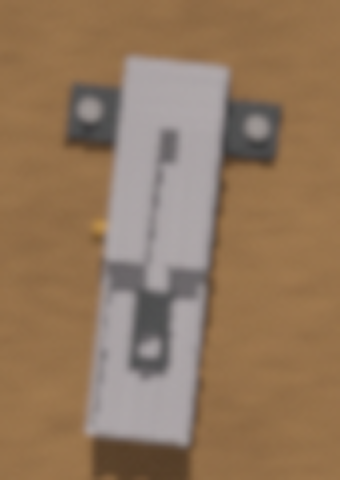

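View pics/d3.png

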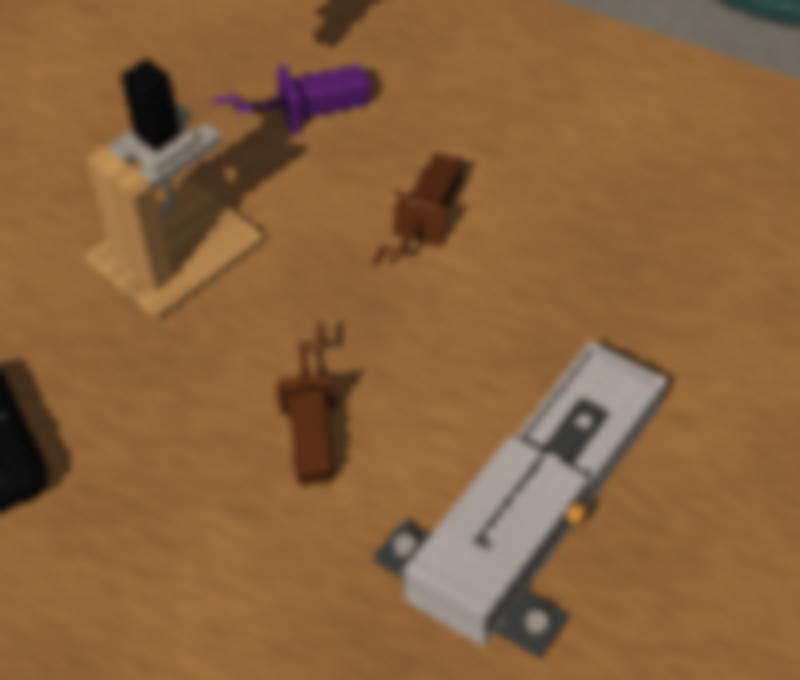

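```bash
python3 - <<'E'
from tipf import *
w=lambda x,y: fr(onz('tp19',260+x/4-.375,120+y/4-.375,21))
print('front',w(149,372),'eye',w(149,347),'tail',w(152,290))
w=lambda x,y: fr(onz('s19',200+x/4-.375,110+y/4-.375,21))
print('eye scene',w(586,420))
print('handle/fork: ')
w=lambda x,y,z: onz('w19',250+x/5-.4,110+y/5-.4,z)[:2]
print(w(322,510,156),w(462,512,156),'collar front L',w(300,282,104),w(482,282,104),'prongs',w(222,258,98),w(520,258,98),w(228,472,98),w(520,474,98))
E
python3 -c "
from bench import job_done; print(job_done())"
```

```text
front [-83.61  -2.55] eye [-70.87  -1.11] tail [-41.55   0.64]
eye scene [-71.24  -1.46]
handle/fork: 
[ 462.55 -259.92] [ 482.79 -266.73] collar front L [ 465.28 -233.14] [ 496.12 -243.02] prongs [ 452.63 -225.55] [ 503.95 -241.99] [ 440.45 -263.91] [ 492.37 -280.93]
the job is handed in; nothing more can be done
None
```

I took the pick from its stand, dragged the key out of the rail into the catch tray, hung the pick back and handed the job in at about 28 s. I got no verdict back.

**Tip length:** I found it by touching the desk. The tip is about 67 mm below the collar.

**Drag:** The tip went down through the slit into the eye with no contact felt. The force readings while dragging the key past the catch and out were about 3 N, with a highest reading of 3.5 N, well under the 20 N limit. I only read the force at the end of each short move, so a brief peak between readings would not show.

**Last checks:**
- **Key:** The top and scene views both put the eye at rail x of about −71 mm, which is 41 mm outside the mouth. The tail is at −41.5 mm, and the key looks flat on the tray floor.
- **Pick:** It looks upright and centred on the fork to within about 1 mm, in line with the prongs. The collar touched at the same height as when I first gripped it.
- **Gripper:** It is open and about 150 mm clear above the stand.
- **Other objects:** I steered clear of the adapter, mouse, jar and look-alikes, but did not measure their positions again at the end.

**Measurements that disagreed:**
- **Stand heights:** Two-view heights from closely spaced wrist pictures scattered by about 10 mm, so I relied on the planes and sizes, which agreed to about 0.5 mm.
- **Arm settling:** The arm settled 1–3 mm late after fast moves, so I re-measured before each entry.

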